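# Load the jar carrier of a bench code reader

## Task

First push the white carrier plate fully home, its long back edge flush against the reader's back fence and its left end flush against the end stop. Then stand the calibration plugs left in its wells in the grey tray, and stand every sample jar there is fully down in a well of its own, with its code label (under the white line on the cap) facing straight at the scanner block, and, when all are loaded and the carrier is still home, press the start button all the way down. Leave the pencil and the reagent bottle where they are.

Things in the scene. Friction and masses are not known exactly. Their poses are not given: they have to be found in the camera images.
- reader: white bench-top code reader, fixed, at a different place and yaw each time (fence, end stop, scanner block, console). Its origin, on the bench top, and its axes are where the carrier's origin and axes lie when the carrier is fully home. +x points away from the robot, +y left.
- reader_fence (a point): middle of the front face of the back fence: a low aluminium bar 220 mm long along y, 14 mm thick, 20 mm high; point at reader x = +32, y = 0, z = 10 mm. At the left end of the carrier's place stands the end stop: an aluminium block 50 mm long in x, 14 mm thick, 20 mm high, whose face is at reader y = +119 mm (x from -25 to +25 mm)
- reader_window (a point): middle of the long dark window of the scanner block, which looks towards reader -x; white block behind the fence, front face at x = +72 mm, 50 mm deep, 270 mm long in y, 75 mm high (two dummy knobs on top, 10 mm more); point at x = +72, y = 0, z = 46 mm. The console, a white box 100 x 90 x 45 mm, stands left of it centred at x = +30, y = +190 mm
- start (a joint): travel of the start button, a black push button 28 mm in diameter on a grey housing on top of the console; 0 up, 0.006 m fully pressed down, sprung (5 N at full travel), returns by itself
- start_top (a point): centre of the top face of the start button (pressed straight down), at reader x = 0, y = +190 mm
- carrier: loose white plastic plate 64 x 238 x 24 mm (x, y, z), about 0.25 kg, lying on the bench in front of the fence and askew; origin: centre of its underside; its +x long edge goes to the back fence, its +y end to the end stop. Four round blind wells 39 mm in diameter and 14 mm deep (floor 10 mm above the underside) in one row along y, 62 mm apart, at x = 0
- carrier_hole0 (a point): centre of the mouth of well 0 of the carrier, on its top face (x = 0, y = -93 mm, z = 24 mm in the carrier's frame)
- carrier_hole1 (a point): centre of the mouth of well 1 of the carrier, on its top face (x = 0, y = -31 mm, z = 24 mm in the carrier's frame)
- carrier_hole2 (a point): centre of the mouth of well 2 of the carrier, on its top face (x = 0, y = 31 mm, z = 24 mm in the carrier's frame)
- carrier_hole3 (a point): centre of the mouth of well 3 of the carrier, on its top face (x = 0, y = 93 mm, z = 24 mm in the carrier's frame)
- jar0: sample jar, an upright cylinder 36 mm in diameter, 56 mm tall, about 80 g: amber up to 40 mm, above it a blue cap. All jars are alike. The one code label (white, black bars) is on its +x side; a white line on the cap runs from the middle of the top to the rim above the label. Origin: centre of the underside, z up. Three or four jars are present; absent ones have no pose
- jar0_mark (a point): outer end of the white cap line of jar0: on the cap's top rim above the label (x = +18, z = +56 mm in the jar's frame)
- jar1: sample jar, an upright cylinder 36 mm in diameter, 56 mm tall, about 80 g: amber up to 40 mm, above it a blue cap. All jars are alike. The one code label (white, black bars) is on its +x side; a white line on the cap runs from the middle of the top to the rim above the label. Origin: centre of the underside, z up. Three or four jars are present; absent ones have no pose
- jar1_mark (a point): outer end of the white cap line of jar1: on the cap's top rim above the label (x = +18, z = +56 mm in the jar's frame)
- jar2: sample jar, an upright cylinder 36 mm in diameter, 56 mm tall, about 80 g: amber up to 40 mm, above it a blue cap. All jars are alike. The one code label (white, black bars) is on its +x side; a white line on the cap runs from the middle of the top to the rim above the label. Origin: centre of the underside, z up. Three or four jars are present; absent ones have no pose
- jar2_mark (a point): outer end of the white cap line of jar2: on the cap's top rim above the label (x = +18, z = +56 mm in the jar's frame)
- jar3: sample jar, an upright cylinder 36 mm in diameter, 56 mm tall, about 80 g: amber up to 40 mm, above it a blue cap. All jars are alike. The one code label (white, black bars) is on its +x side; a white line on the cap runs from the middle of the top to the rim above the label. Origin: centre of the underside, z up. Three or four jars are present; absent ones have no pose
- jar3_mark (a point): outer end of the white cap line of jar3: on the cap's top rim above the label (x = +18, z = +56 mm in the jar's frame)
- plug0: calibration plug, bare aluminium, no cap or label: a disc 36 mm in diameter and 18 mm high, on it a round knob 22 mm in diameter and 30 mm high (48 mm tall in all), about 50 g; origin: centre of the underside, z up. Two or three are present, standing in wells of the carrier; absent ones have no pose
- plug1: calibration plug, bare aluminium, no cap or label: a disc 36 mm in diameter and 18 mm high, on it a round knob 22 mm in diameter and 30 mm high (48 mm tall in all), about 50 g; origin: centre of the underside, z up. Two or three are present, standing in wells of the carrier; absent ones have no pose
- plug2: calibration plug, bare aluminium, no cap or label: a disc 36 mm in diameter and 18 mm high, on it a round knob 22 mm in diameter and 30 mm high (48 mm tall in all), about 50 g; origin: centre of the underside, z up. Two or three are present, standing in wells of the carrier; absent ones have no pose
- tray_in (a point): centre of the inner floor (4 mm above the bench) of the grey open tray for the plugs: fixed to the bench, 110 x 120 mm outside (x, y of this point's frame), walls 4 mm thick and 20 mm high over the bench; left of the carrier, near the robot
- pencil: bystander: wooden pencil 150 mm long, 7.5 mm thick, lying along its x beyond the jars; origin: middle of its underside
- reagent: bystander: small amber bottle 42 mm in diameter, 85 mm tall, standing right of the scanner; origin: centre of underside
Not all that is in view belongs to the job. Leave any red look-alike of the plug0 alone.

How it is judged:
By the outcome, as a careful person would: the job done as asked, in the order asked, and still so for the second after the job is handed in, with the robot touching nothing.
Of plug0, plug1, plug2 only 2 to 3 are there at a start; the rules pass over those that are not, and their reading is None.
Of jar0, jar1, jar2, jar3 only 3 to 4 are there at a start; the rules pass over those that are not, and their reading is None.
At some moment in a run one of carrier, jar0, jar1, jar2, jar3 may be knocked a few centimetres aside while the robot is not near it.
It also fails if it takes over 210 s, if anything falls off the work surface, if the arm or the gripper's body presses on something with over 40 N, if the wrist force passes 120 N, or if a joint passes its speed limit or range.

## Robot

A 6-joint arm with a two-finger parallel gripper is mounted at the origin on the work surface. World frame = base frame: x ahead of the robot, y to its left, z up, the work surface at z = 0. Lengths are in mm, angles in rad, forces in N, time in s.
With the tool pointing down it reaches from about 250 to 800 mm from the base axis. Payload 3.9 kg.
Tool frame: the origin (TCP) lies between the finger pads; the fingertips stand 14 mm ahead of it and the grasp point (between the pads) lies 5 mm behind it (r.finger_overhang is the distance from the TCP to the fingertips, in mm); z points along the fingers, y is the direction in which the jaws open and shut (so a half turn about z gives the same grasp; the last joint's range is limited). The gripper opens to 85 mm and grips with 20 to 120 N. Pads are 22 mm wide; open, the fingers measure 114 mm over their backs; the gripper's body (76 mm by 85 mm) begins 54 mm behind the grasp point. The pads swing forward as they close: fully open they stand 13 mm farther back than shut.
Start: joints at [-1.299, 0.26, -0.138, 1.173, 0, 1.571], TCP at [140.94, -505.718, 245.304] pointing down, gripper open.
Joint ranges: [-2.78, 2.78], [-0.83, 1.72], [-1.28, 1.37], [-1.9, 2.12], [-1.57, 1.48], [-3.14, 3.14]. Speed limits (rad/s): [2.57, 2.57, 3.14, 3.14, 3.14, 3.14].

## Interface

Orientations are given as a unit quaternion [w, x, y, z].
In Python, from station import r gives the robot as it stands.
- The arm moves only by the tool carry_out, never from a script. Its argument "rows" is one flat list of numbers, 7 for each row, row after row: the finger opening in m, from 0 to 0.0854, then the shift along the world's x, y, z in m, then the turn, a rotation vector about the world's x, y, z in rad. In form: [claw, tx, ty, tz, wx, wy, wz, claw, tx, ty, tz, wx, wy, wz, ...]. A call has 1 to 10 rows; each row is the pose to reach, as a shift and turn from the pose measured when the call began; what a row does not reach only later rows make up. A row lasts 1/10 s, in which the tool goes at most 50 mm and 8.59 degrees, less where a joint would pass 70% of its speed; a pose out of reach is approached as far as the arm can. A call with a gripper value outside its range is refused whole. The fingers move at their own pace and stop on an object; the grip force is fixed at half the most. Time passes only in rows, so rows that repeat a pose let the fingers close. It gives the time, the measured TCP pose, the force and the opening at its end, in the units of the state.
- r.sense(): the state, without advancing time (a new reading comes with each control period).
- r.snapshot(name): name is "side" or "top"; returns (picture, depth): 384x512x3 uint8, red, green, blue; 384x512 float32, mm along the optical axis (not along the pixel's ray), 0 where there is no reading.
- r.camera_model(name): a dict with "intrinsics" (3x3 intrinsics, pixels), "distortion" ([k1, k2, p1, p2, k3] as OpenCV has them; the pictures are not rectified), "origin" and "rotation" of the camera in the world. Camera axes: x right, y down, z forward; pixel columns grow to the right and rows downward; lengths in mm; the calibration is good to about 2 mm. A picture is of the moment at which its call begins. camera_model takes no time and is no camera call.
- r.finish_job(): hands the job in, once; it reports no verdict.
The state is a dict: "t": time; "qpos": joint angles; "joint_velocities": joint speeds; "tau": joint torques, N m; "eef_pos": TCP position; "orientation": TCP orientation; "force": force on the tool from outside, world axes, zero at the start; "ft_torque": the same for the moment, N m; "grip_width": finger opening in mm.
Only numpy, scipy, OpenCV 4.12 (cv2) and the standard library are available. Lean on these libraries where they do the work, as an engineer would, in place of code of your own. Each camera call takes 0.05 s, during which the arm holds its last target.

## Working session

There is one attempt and no reset: what is moved stays moved. The work goes in short steps, Python scripts to look and compute and a tool call to move; the robot and the scene stay as the last step left them, time stands still between calls to the robot, and variables do not carry over. Pictures are saved under pics/ and viewed, and the job is handed in when it is done.

Besides the shell and the picture viewer there is one more tool, called after "Call:" as name(argument=value, ...), one argument or row to a line, values as JSON. carry_out: Moves the arm, as the interface text tells. Its arguments: {"type":"object","properties":{"rows":{"type":"array","items":{"type":"number"}}},"required":["rows"]}

```bash
mkdir -p pics; ls
python3 - <<'E'
from station import r
import cv2,numpy as np
print(r.sense())
for n in("side","top"):
    p,d=r.snapshot(n); cv2.imwrite(f"pics/{n}0.png",p[:,:,::-1]); np.savez(f"{n}0.npz",p=p,d=d); print(r.camera_model(n))
E
```

```text
pics
{'t': 0.0, 'qpos': array([-1.29900314e+00,  2.60681128e-01, -1.39383389e-01,  1.17267799e+00,
        2.02422222e-05,  1.57080824e+00]), 'joint_velocities': array([-0.00026882,  0.00010836, -0.00057598, -0.00148238,  0.00028751,
       -0.0018081 ]), 'tau': array([ 6.52809522e-04, -4.05680394e+01,  2.53922457e+01,  1.90503162e-02,
        1.10454923e-04,  1.60406745e-05]), 'eef_pos': array([ 140.7722876 , -505.09898423,  244.46095818]), 'orientation': array([-9.65489850e-04,  9.90780600e-01,  1.35472715e-01, -1.21811058e-04]), 'force': array([-0.13036216, -0.52177765, -0.01039847]), 'ft_torque': array([-0.01551918,  0.04100715, -0.007756  ]), 'grip_width': 85.18649653772532}
{'intrinsics': array([[366.1128155 ,   0.        , 255.93603407],
       [  0.        , 366.1128155 , 184.22632556],
       [  0.        ,   0.        ,   1.        ]]), 'distortion': array([-0.02205727,  0.        ,  0.        ,  0.        ,  0.        ]), 'origin': array([ 304.36361279, -676.11172765,  611.81404693]), 'rotation': array([-0.42995096,  0.8882022 , -0.14132275,  0.07916382])}
{'intrinsics': array([[469.59086818,   0.        , 251.78038875],
       [  0.        , 469.59086818, 187.50545758],
       [  0.        ,   0.        ,   1.        ]]), 'distortion': array([-0.16685148,  0.        ,  0.        ,  0.        ,  0.        ]), 'origin': array([ 405.68858382,   -5.21792532, 1347.78739437]), 'rotation': array([-0.04110741,  0.71378663, -0.69801423,  0.03993707])}
```

View pics/side0.png

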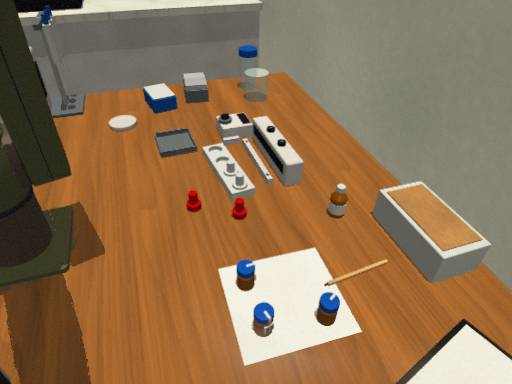

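View pics/top0.png

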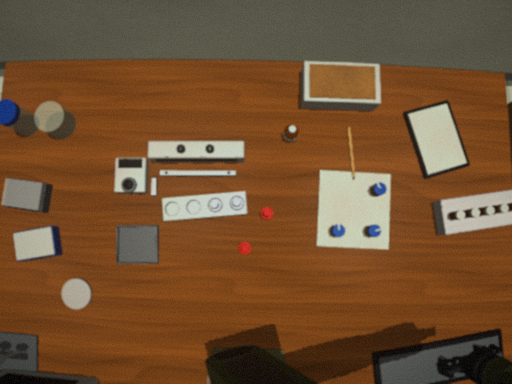

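```bash
cat > h.py <<'E'
import numpy as np,cv2
from scipy.spatial.transform import Rotation as R
from station import r
def cam(n):
    m=r.camera_model(n); w,x,y,z=m['rotation']
    return m['intrinsics'],m['distortion'],m['origin'],R.from_quat([x,y,z,w]).as_matrix()
def cast(n,uv,z):
    K,D,o,M=cam(n); uv=np.asarray(uv,float).reshape(-1,1,2)
    q=cv2.undistortPoints(uv,K,D).reshape(-1,2)
    d=np.c_[q,np.ones(len(q))]@M.T
    t=(np.asarray(z)-o[2])/d[:,2]
    return o+d*t[:,None]
def proj(n,P):
    K,D,o,M=cam(n); P=np.asarray(P,float).reshape(-1,3)
    c=(P-o)@M
    return cv2.projectPoints(c,np.zeros(3),np.zeros(3),K,D)[0].reshape(-1,2)
def deproj(n,d):
    h,w=d.shape; u,v=np.meshgrid(np.arange(w),np.arange(h))
    K,D,o,M=cam(n)
    q=cv2.undistortPoints(np.c_[u.ravel(),v.ravel()].astype(float).reshape(-1,1,2),K,D).reshape(-1,2)
    return (o+(np.c_[q,np.ones(len(q))]*d.reshape(-1,1))@M.T).reshape(h,w,3)
def snap(n,tag):
    p,d=r.snapshot(n); cv2.imwrite(f"pics/{n}{tag}.png",p[:,:,::-1]); np.savez(f"{n}{tag}.npz",p=p,d=d); return p,d
def load(n,tag):
    z=np.load(f"{n}{tag}.npz"); return z['p'],z['d']
def crop(p,x0,y0,x1,y1,s,f):
    cv2.imwrite(f"pics/{f}.png",cv2.resize(p[y0:y1,x0:x1,::-1],None,fx=s,fy=s,interpolation=cv2.INTER_CUBIC))
E
python3 - <<'E'
from h import *
p,d=load('top','0'); crop(p,105,130,275,270,4.5,'t_car0'); crop(p,310,160,400,255,6,'t_jar0')
p,d=load('side','0'); crop(p,190,100,310,200,6,'s_car0'); crop(p,215,245,365,355,5,'s_jar0')
P=deproj('side',d); print(np.nanmedian(P[330:360,100:200,2]))
P=deproj('top',load('top','0')[1]); print(np.median(P[280:300,120:200,2]),np.median(P[175:245,325:385,2]))
E
```

```text
-0.14063121170840986
-0.11671187953390927 1.2304735627209311
```

View pics/t_car0.png

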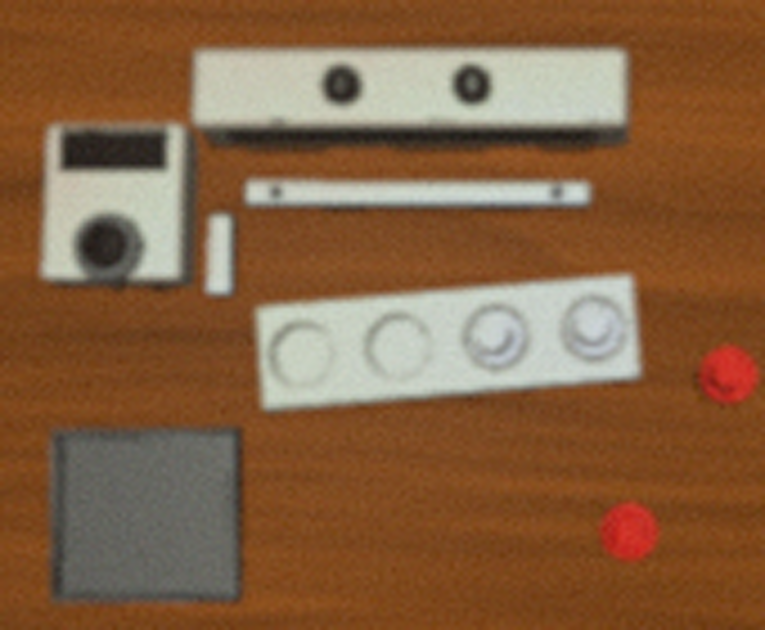

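View pics/t_jar0.png

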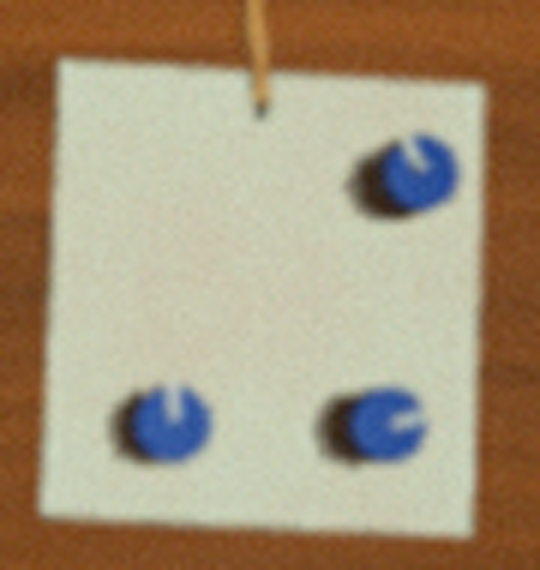

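View pics/s_car0.png

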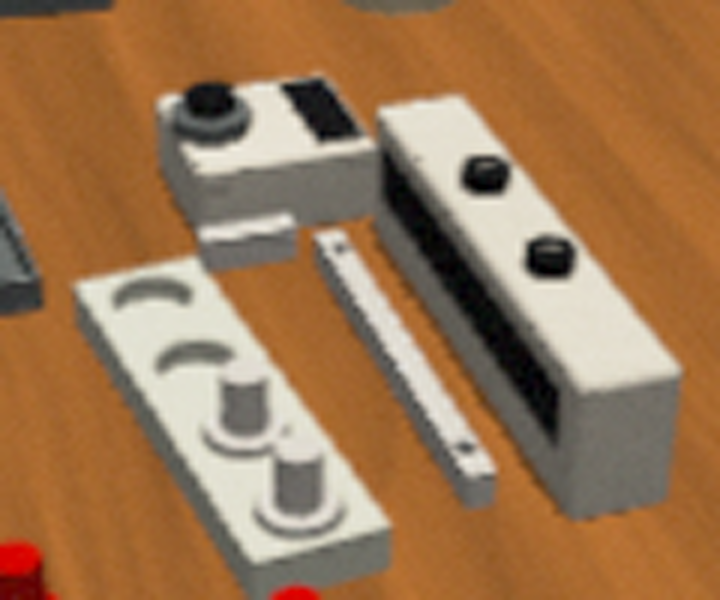

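View pics/s_jar0.png

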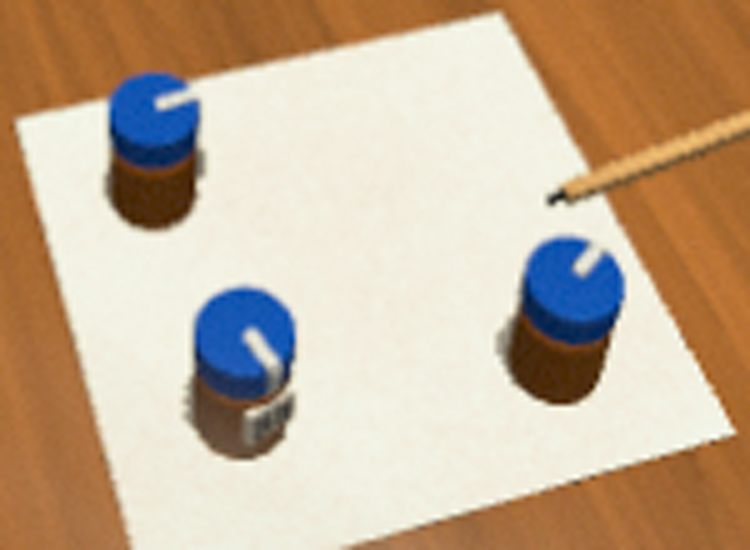

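```bash
cat > m.py <<'E'
from h import *
def comps(mask,amin=15):
    n,l,s,c=cv2.connectedComponentsWithStats(mask.astype(np.uint8),connectivity=4)
    return [(l==i,s[i],c[i]) for i in range(1,n) if s[i][4]>=amin]
def rect(n,m,z,p=None):
    cs,_=cv2.findContours(m.astype(np.uint8),cv2.RETR_EXTERNAL,cv2.CHAIN_APPROX_NONE)
    c=max(cs,key=len).reshape(-1,2).astype(float)
    W=cast(n,c,z)[:,:2]
    (cx,cy),(a,b),t=cv2.minAreaRect(W.astype(np.float32))
    box=cv2.boxPoints(((cx,cy),(a,b),t))
    e=box[1]-box[0]; f=box[2]-box[1]
    if np.linalg.norm(e)<np.linalg.norm(f): e=f
    ang=np.degrees(np.arctan2(e[1],e[0])) # long-edge dir
    return np.array([cx,cy]),sorted((a,b)),(ang-90+90)%180-90
def white(p,t=135):
    h=cv2.cvtColor(p,cv2.COLOR_RGB2HSV); return (h[...,1]<70)&(h[...,2]>t)
E
python3 - <<'E'
from m import *
p,d=load('top','0')
w=white(p)
for m,s,c in comps(w):
    if s[0]>100 and s[0]<400 and s[1]>100:
        z={} 
        print(s,c.round(1),[ (zz,*[np.round(q,1) for q in rect('top',m,zz)]) for zz in (20,24,75)])
h=cv2.cvtColor(p,cv2.COLOR_RGB2HSV)
print('blue')
for m,s,c in comps((h[...,0]>100)&(h[...,0]<130)&(h[...,1]>120)&(h[...,2]>70)):
    print(s,c.round(1),cast('top',c,56).round(1))
print('grey')
g=(h[...,1]<60)&(h[...,2]>60)&(h[...,2]<125)
for m,s,c in comps(g,400):
    print(s,c.round(1),[np.round(q,1) for q in rect('top',m,20)],cast('top',c,4).round(1))
P=deproj('top',d)
for u,v in [(198,173),(220,199),(195,150),(138,244),(129,184),(170,207)]: print((u,v),P[v-1:v+2,u-1:u+2].reshape(-1,3).mean(0).round(1))
E
```

```text
[289 125   7   8  43] [291.9 128.3] [(20, array([ 733.4, -114. ]), array([17.4, 20.9]), np.float32(-89.4)), (24, array([ 732.4, -113.7]), array([17.4, 20.8]), np.float32(-89.4)), (75, array([ 719.8, -109.5]), array([16.7, 20. ]), np.float32(-89.4))]
[ 148  141   96   17 1508] [195.6 149. ] [(20, array([666.8, 164.6]), array([ 47.3, 276.7]), np.float32(1.0)), (24, array([666.1, 164.1]), array([ 47.2, 275.9]), np.float32(1.0)), (75, array([656. , 157.6]), array([ 45.3, 265.3]), np.float32(1.0))]
[114 158  32  34 624] [130.1 176.2] [(20, array([588.6, 352.3]), array([90.7, 96.6]), np.float32(-89.0)), (24, array([588.1, 351.2]), array([90.5, 96.3]), np.float32(-89.0)), (75, array([581. , 337.4]), array([87. , 92.6]), np.float32(-89.0))]
[159 170  77   5 374] [197. 172.] [(20, array([599.8, 157.1]), array([ 11.6, 219. ]), np.float32(1.2)), (24, array([599.2, 156.6]), array([ 11.6, 218.3]), np.float32(1.2)), (75, array([591.8, 150.4]), array([ 11.2, 209.9]), np.float32(1.2))]
[ 317  170   74   79 4915] [352.6 209.1] [(20, array([ 502.3, -294. ]), array([207.8, 218. ]), np.float32(88.0)), (
[... 893 characters left out ...]
     0   512    74 30856] [263.9  30.3] [array([1051.5,   -4.7]), array([ 261.4, 1687.8]), np.float32(1.4)] [[1044.9  -27.6    4. ]]
[ 117  226   41   37 1509] [137.1 244. ] [array([389.9, 321.9]), array([102.6, 116.6]), np.float32(2.1)] [[389.6 325.    4. ]]
[  0 332  37  39 817] [ 20.2 351. ] [array([ 56.8, 675.8]), array([111. , 118.3]), np.float32(-0.3)] [[ 56.2 675.7   4. ]]
[ 380  336  119   48 2172] [425.3 363.5] [array([  59.9, -560.4]), array([ 98.8, 367.8]), np.float32(9.0)] [[  57.4 -516.6    4. ]]
(198, 173) [597.  153.6  19.7]
(220, 199) [523.4  88.   23. ]
(195, 150) [653.2 157.8  74.3]
(138, 244) [389.6 322.5   3.5]
(129, 184) [555.4 340.1  66.9]
(170, 207) [498.3 232.2   9.3]
```

Run:
```python
from m import *
print(r.finger_overhang,[a for a in dir(r) if a[0]!='_'])
def seg(n,tag):
    p,d=load(n,tag); h=cv2.cvtColor(p,cv2.COLOR_RGB2HSV)
    b=(h[...,0]>100)&(h[...,0]<130)&(h[...,1]>120)&(h[...,2]>70)
    for m,s,c in comps(b,60):
        if n=='top' and s[0]<300: continue
        if n=='side' and s[1]<240: continue
        print(n,s,c.round(1),cast(n,c,56)[0].round(1))
seg('top','0');seg('side','0')
```

```text
14.0 ['Unreachable', 'camera_model', 'finger_overhang', 'finish_job', 'sense', 'snapshot']
top [374 183  12  12  85] [379.3 189.1] [ 557.9 -358.9   56. ]
top [368 225  12  11  84] [373.  230.5] [ 441.9 -340.4   56. ]
top [332 226  12  10  81] [337.6 231. ] [ 439.  -240.8   56. ]
side [237 260  18  18 241] [244.9 269. ] [ 437.1 -249.7   56. ]
side [320 293  20  21 305] [328.9 303.2] [ 554.7 -366.3   56. ]
side [254 303  20  21 299] [262.8 312.5] [ 438.5 -347.7   56. ]
```

Call:
carry_out(
  rows=[0.0854,0.3,0.63,0,0,0,2.8,0.0854,0.3,0.63,0,0,0,2.8,0.0854,0.3,0.63,0,0,0,2.8,0.0854,0.3,0.63,0,0,0,2.8,0.0854,0.3,0.63,0,0,0,2.8,0.0854,0.3,0.63,0,0,0,2.8,0.0854,0.3,0.63,0,0,0,2.8,0.0854,0.3,0.63,0,0,0,2.8,0.0854,0.3,0.63,0,0,0,2.8,0.0854,0.3,0.63,0,0,0,2.8],
)

```text
t: 1.1
eef_pos: [355.8, -52.2, 244.8]
orientation: [0.0, 0.63, 0.776, -0.001]
force: [1.7, -0.8, -0.0]
grip_width: 85.4
```

Call:
carry_out(
  rows=[0.0854,0.08,0.192,-0.1,0,0,1.38,0.0854,0.08,0.192,-0.1,0,0,1.38,0.0854,0.08,0.192,-0.1,0,0,1.38,0.0854,0.08,0.192,-0.1,0,0,1.38,0.0854,0.08,0.192,-0.1,0,0,1.38,0.0854,0.08,0.192,-0.1,0,0,1.38,0.0854,0.08,0.192,-0.1,0,0,1.38,0.0854,0.08,0.192,-0.1,0,0,1.38,0.0854,0.08,0.192,-0.1,0,0,1.38,0.0854,0.08,0.192,-0.1,0,0,1.38],
)

```text
t: 2.1
eef_pos: [435.4, 139.8, 144.3]
orientation: [0.0, -0.01, 1.0, -0.001]
force: [0.4, -0.3, 0.0]
grip_width: 85.4
```

Run:
```python
from m import *
s=r.sense();print(s['eef_pos'],s['orientation'],s['qpos'])
p,d=snap('side','1'); crop(p,100,60,340,240,3.3,'s1'); P=deproj('side',d)
```

```text
[435.36142242 139.78117709 144.29572067] [ 1.88462625e-07 -9.95157751e-03  9.99950354e-01 -5.05579343e-04] [ 0.3113197   0.21714655 -0.47763543  0.87631413 -0.0009657   0.29141636]
```

View pics/s1.png

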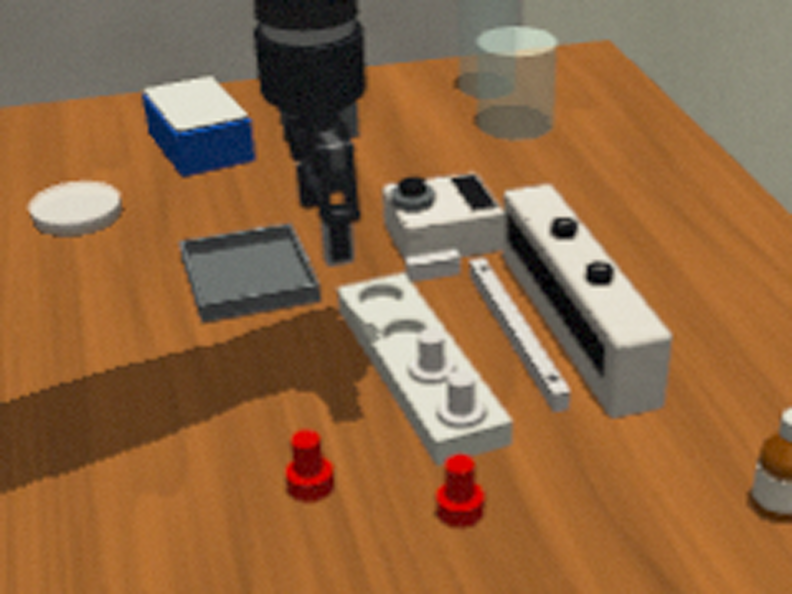

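Run:
```python
from m import *
p,d=load('side','1');P=deproj('side',d)
for v in range(125,144): print(v,P[v,203].round(0),P[v,200].round(0),p[v,203])
```

```text
125 [435.  69. 196.] [428.  68. 198.] [30 37 35]
126 [434.  67. 194.] [427.  65. 197.] [21 27 28]
127 [434.  65. 193.] [427.  67. 193.] [20 21 25]
128 [437.  85. 179.] [428.  71. 188.] [14 16 13]
129 [437.  86. 176.] [430.  84. 178.] [20 16 22]
130 [437.  85. 173.] [429.  84. 175.] [21 24 22]
131 [436.  84. 171.] [429.  83. 173.] [24 24 27]
132 [436.  85. 168.] [429.  81. 171.] [22 20 25]
133 [436.  85. 166.] [428.  81. 169.] [23 22 23]
134 [435.  82. 164.] [429.  84. 164.] [15 14 21]
135 [436.  84. 160.] [429.  85. 161.] [24 22 27]
136 [436.  89. 155.] [428.  85. 159.] [22 23 24]
137 [435.  85. 155.] [428.  84. 156.] [18 18 22]
138 [435.  86. 151.] [428.  84. 154.] [35 38 35]
139 [436.  90. 146.] [428.  87. 149.] [77 65 57]
140 [476. 326.  -1.] [428.  90. 145.] [129  93  60]
141 [474. 316.   1.] [466. 324.  -2.] [159  97  46]
142 [473. 314.  -1.] [464. 314.   1.] [158 100  45]
143 [473. 311.  -3.] [463. 310.  -1.] [159  98  43]
```

Call:
carry_out(
  rows=[0.0854,0.0,0,-0.05,0,0,0.03,0.0854,0.0,0,-0.09,0,0,0.03,0.0854,0.0,0,-0.115,0,0,0.03,0.0854,0.0,0,-0.125,0,0,0.03,0.0854,0.0,0,-0.125,0,0,0.03],
)

```text
t: 2.65
eef_pos: [434.1, 139.3, 18.2]
orientation: [-0.002, -0.024, 1.0, -0.001]
force: [0.1, -0.2, 1.0]
grip_width: 85.7
```

Call:
carry_out(
  rows=[0.0854,0.0,0,-0.008,0,0,-0.03,0.0854,0.01,0.0,-0.008,0,0,-0.03,0.0854,0.02,0,-0.008,0,0,-0.03,0.0854,0.03,0,-0.008,0,0,-0.03,0.0854,0.04,0,-0.008,0,0,-0.03,0.0854,0.05,0,-0.008,0,0,-0.03,0.0854,0.057,0,-0.008,0,0,-0.03,0.0854,0.064,0,-0.008,0,0,-0.03,0.0854,0.071,0,-0.008,0,0,-0.03,0.0854,0.071,0,-0.008,0,0,-0.03],
)

```text
t: 3.65
eef_pos: [507.3, 139.4, 10.3]
orientation: [-0.0, -0.009, 1.0, -0.001]
force: [0.8, 0.2, 0.1]
grip_width: 85.1
```

Run:
```python
from m import *
s=r.sense();print(s['eef_pos'],s['orientation'],s['force'])
p,d=snap('side','2'); crop(p,150,80,320,210,4.5,'s2')
p,d=snap('top','2'); crop(p,105,130,275,270,4.5,'t2')
```

```text
[507.28822917 139.44936772  10.29295601] [-1.48427071e-04 -9.16507310e-03  9.99957582e-01 -9.02327818e-04] [0.78945439 0.24247513 0.11536054]
```

View pics/s2.png

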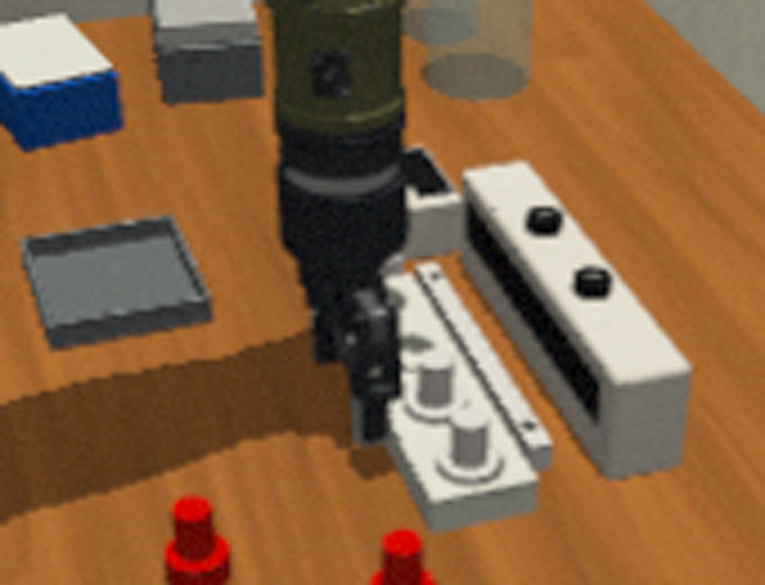

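View pics/t2.png

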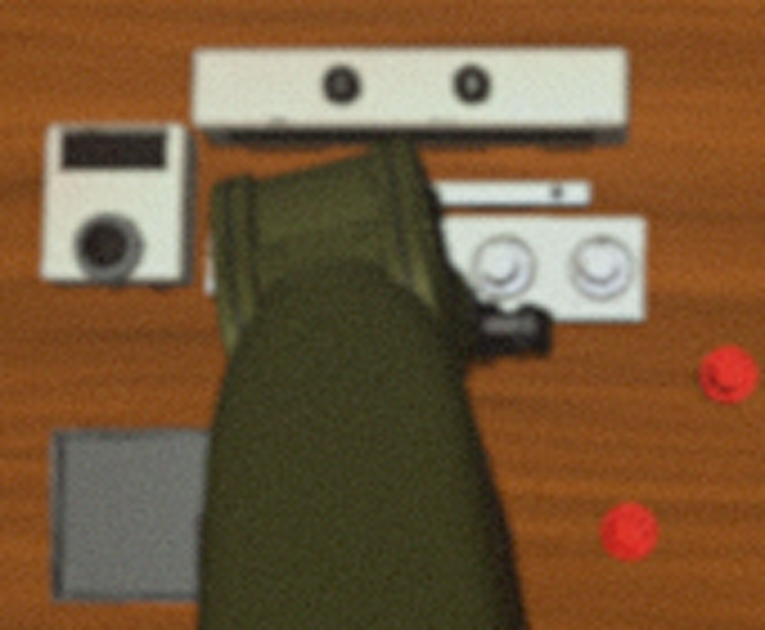

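Call:
carry_out(
  rows=[0.0854,-0.02,0,0,0,0,0,0.0,-0.02,0,0.05,0,0,0,0.0,-0.02,0,0.1,0,0,0,0.0,-0.02,-0.05,0.11,0,0,0,0.0,0.0,-0.1,0.11,0,0,0,0.0,0.044,-0.15,0.11,0,0,0,0.0,0.044,-0.16,0.11,0,0,0,0.0,0.044,-0.16,0.08,0,0,0,0.0,0.044,-0.16,0.08,0,0,0,0.0,0.044,-0.16,0.08,0,0,0],
)

```text
t: 4.75
eef_pos: [549.8, -20.3, 90.0]
orientation: [-0.001, -0.009, 1.0, -0.001]
force: [0.9, 0.3, 0.2]
grip_width: 0.3
```

Run:
```python
from m import *
s=r.sense();print(s['eef_pos'],s['grip_width'])
p,d=snap('side','3'); crop(p,150,80,320,210,4.5,'s3')
p,d=snap('top','3'); crop(p,105,130,275,270,4.5,'t3')
w=white(p)
for m,s,c in comps(w):
    if s[0]>100 and s[0]<280 and s[1]>100:
        print(s,c.round(1),[ (zz,*[np.round(q,1) for q in rect('top',m,zz)]) for zz in (20,24,)])
```

```text
[549.80378302 -20.31407895  90.01279926] 0.2564611826449424
[ 148  141   90   17 1403] [191.9 149. ] [(20, array([666.7, 173.4]), array([ 47.3, 259.2]), np.float32(1.0)), (24, array([665.9, 172.9]), array([ 47.1, 258.4]), np.float32(1.0))]
[114 158  32  34 646] [130.1 176. ] [(20, array([588.6, 352.2]), array([91.6, 96.6]), np.float32(-89.0)), (24, array([588.1, 351.1]), array([91.3, 96.3]), np.float32(-89.0))]
[159 170  77   6 396] [196.1 172.1] [(20, array([598.4, 157.1]), array([ 14.5, 219. ]), np.float32(1.2)), (24, array([597.8, 156.6]), array([ 14.5, 218.3]), np.float32(1.2))]
[150 177   7  19  90] [153.1 186.2] [(20, array([556.7, 282.1]), array([17.4, 52. ]), np.float32(-87.4)), (24, array([556.3, 281.3]), array([17.4, 51.8]), np.float32(-87.4))]
[ 164  178   63   23 1387] [193.8 188.9] [(20, array([550.7, 161.3]), array([ 63.4, 178.3]), np.float32(1.2)), (24, array([550.2, 160.8]), array([ 63.2, 177.8]), np.float32(1.2))]
```

View pics/t3.png

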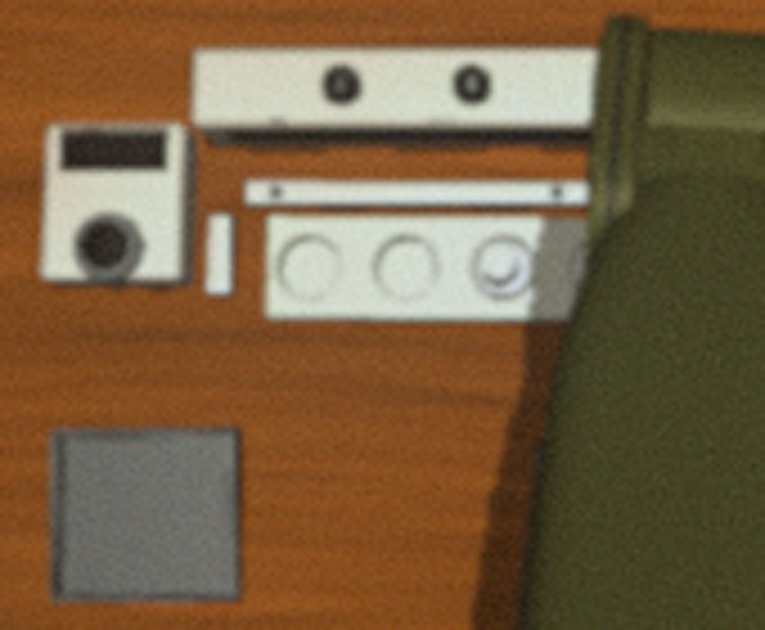

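View pics/s3.png

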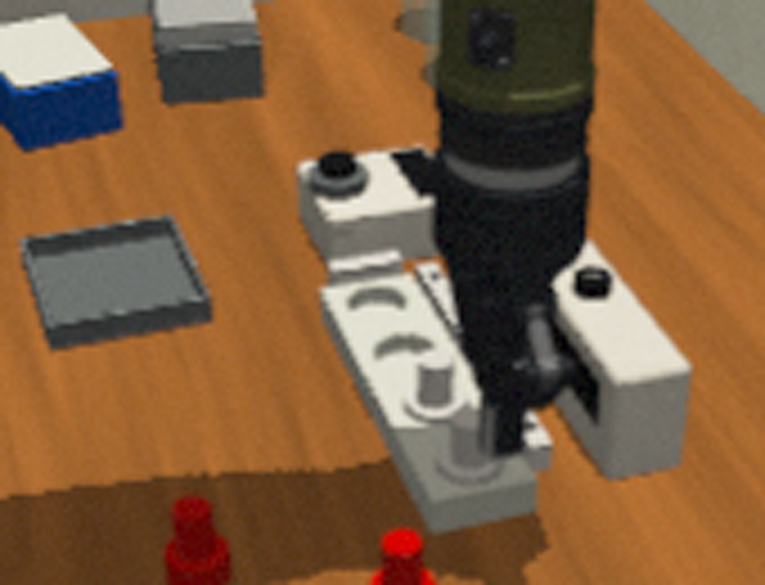

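Call:
carry_out(
  rows=[0.0,0.0,0,-0.04,0,0,0,0.0,0.0,0,-0.066,0,0,0,0.0,0.0,0.0,-0.066,0,0,0,0.0,0.0,0.01,-0.066,0,0,0,0.0,0.0,0.018,-0.066,0,0,0,0.0,0.0,0.024,-0.066,0,0,0,0.0,0.0,0.03,-0.066,0,0,0,0.0,0.0,0.036,-0.066,0,0,0,0.0,0.0,0.038,-0.066,0,0,0,0.0,0.0,0.038,-0.066,0,0,0],
)

```text
t: 5.85
eef_pos: [552.6, 17.9, 26.9]
orientation: [0.002, -0.01, 1.0, -0.002]
force: [-0.2, -3.9, 5.4]
grip_width: -0.1
```

Call:
carry_out(
  rows=[0.0,0.0,0.002,0,0,0,0,0.0,0.0,0.004,0,0,0,0,0.0,0.0,0.004,0,0,0,0],
)

```text
t: 6.15
eef_pos: [553.2, 22.0, 27.5]
orientation: [0.003, -0.01, 1.0, -0.002]
force: [-0.4, -2.6, 4.1]
grip_width: 0.0
```

Run:
```python
from m import *
s=r.sense();print(s['eef_pos'],s['force'])
p,d=snap('top','4'); crop(p,105,130,275,270,4.5,'t4')
```

```text
[553.20790249  22.01683408  27.47239955] [-0.41766228 -2.57816952  4.06847883]
```

View pics/t4.png

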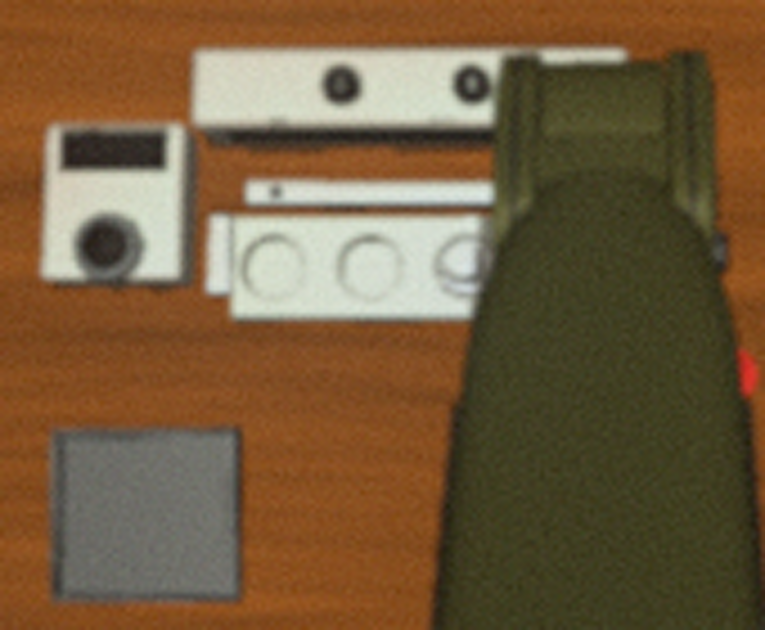

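Call:
carry_out(
  rows=[0.0,0.0,0.003,0,0,0,0,0.0,0.0,0.006,0,0,0,0,0.0,0.0,0.008,0,0,0,0,0.0,0.0,0.008,0,0,0,0],
)

```text
t: 6.6
eef_pos: [553.3, 25.2, 27.7]
orientation: [0.003, -0.009, 1.0, -0.008]
force: [0.9, -17.1, 4.8]
grip_width: -0.2
```

Call:
carry_out(
  rows=[0.0,0.0,-0.012,0,0,0,0,0.0,0.0,-0.012,0.05,0,0,0,0.0,0.0,-0.012,0.09,0,0,0,0.03,-0.05,0.01,0.09,0,0,0,0.0854,-0.08,0.05,0.09,0,0,0,0.0854,-0.083,0.1,0.09,0,0,0,0.0854,-0.083,0.131,0.06,0,0,0.0,0.0854,-0.083,0.131,0.01,0,0,0.0,0.0854,-0.083,0.131,-0.016,0,0,0.0,0.0854,-0.083,0.131,-0.018,0,0,0.0],
)

```text
t: 7.6
eef_pos: [466.0, 156.1, 6.1]
orientation: [-0.002, -0.009, 1.0, -0.008]
force: [-1.6, -0.5, 0.2]
grip_width: 85.3
```

Run:
```python
from m import *
s=r.sense();print(s['eef_pos'],s['orientation'],s['force'])
p,d=snap('side','5'); crop(p,150,80,320,210,4.5,'s5')
```

```text
[465.95725868 156.07199041   6.06930871] [-0.00165736 -0.00937115  0.99992201 -0.00808777] [-1.5721553  -0.46023237  0.23153863]
```

View pics/s5.png

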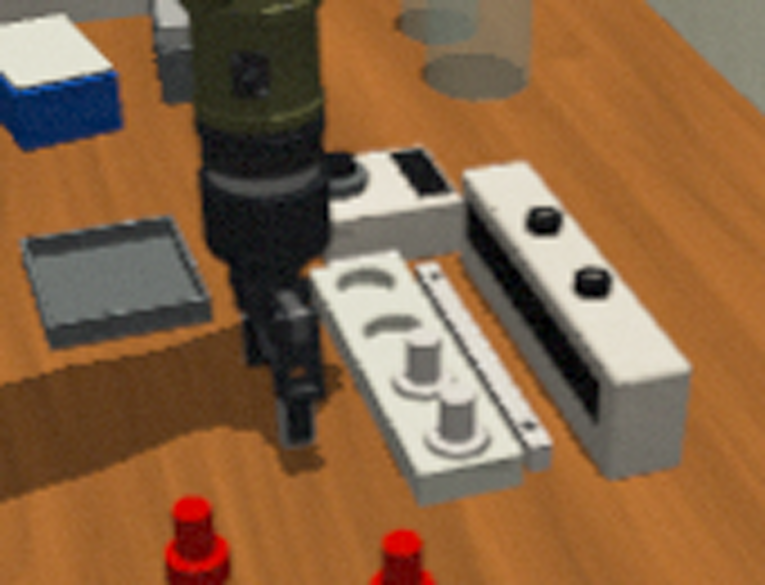

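Call:
carry_out(
  rows=[0.0854,0.01,0,0.003,0,0,0,0.0854,0.02,0.0,0.003,0,0,0,0.0854,0.03,0,0.003,0,0,0,0.0854,0.038,0,0.003,0,0,0,0.0854,0.044,0,0.003,0,0,0,0.0854,0.048,0,0.003,0,0,0,0.0854,0.052,0,0.003,0,0,0,0.0854,0.054,0,0.003,0,0,0,0.0854,0.054,0,0.003,0,0,0],
)

```text
t: 8.55
eef_pos: [516.3, 155.9, 9.8]
orientation: [-0.005, -0.01, 1.0, -0.008]
force: [-10.1, 0.7, 7.0]
grip_width: 85.6
```

Call:
carry_out(
  rows=[0.0854,0.004,0,0,0,0,0,0.0854,0.007,0,0,0,0,0,0.0854,0.007,0,0,0,0,0],
)

```text
t: 8.85
eef_pos: [516.2, 155.4, 8.7]
orientation: [-0.012, -0.01, 1.0, -0.008]
force: [-13.5, 2.5, 10.1]
grip_width: 85.3
```

Run:
```python
from m import *
s=r.sense();print(s['eef_pos'],s['orientation'],s['force'])
p,d=snap('side','6'); crop(p,180,110,310,200,6,'s6')
```

```text
[516.23297632 155.4484322    8.72597844] [-0.0117117  -0.01041619  0.99984769 -0.0076774 ] [-13.5488689    2.49019537  10.05764679]
```

View pics/s6.png

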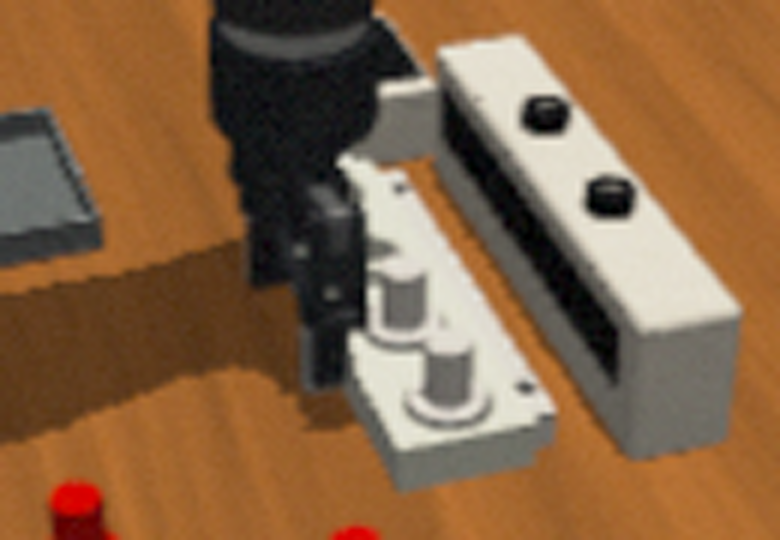

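Call:
carry_out(
  rows=[0.0854,-0.01,0,0,0,0,0,0.0854,-0.04,0,0,0,0,0,0.0854,-0.06,0,0.05,0,0,0,0.0854,-0.09,0,0.1,0,0,0,0.0854,-0.09,-0.05,0.14,0,0,0,0.0854,-0.09,-0.1,0.14,0,0,0,0.0854,-0.09,-0.15,0.14,0,0,0,0.0854,-0.09,-0.2,0.14,0,0,0,0.0854,-0.09,-0.25,0.14,0,0,0,0.0854,-0.09,-0.25,0.14,0,0,0],
)

```text
t: 9.9
eef_pos: [427.0, -98.8, 149.3]
orientation: [-0.01, -0.008, 1.0, -0.009]
force: [0.1, 0.6, 0.0]
grip_width: 85.7
```

```bash
cat > chk.py <<'E'
from m import *
import sys
def chk(tag):
    p,d=snap('top',tag); q,_=snap('side',tag)
    a=p[130:270,105:275,::-1]; b=q[100:210,180:315,::-1]
    a=cv2.resize(a,(680,560),interpolation=cv2.INTER_CUBIC)
    cv2.imwrite(f'pics/tc{tag}.png',a)
    cv2.imwrite(f'pics/sc{tag}.png',cv2.resize(b,None,fx=5.8,fy=5.4,interpolation=cv2.INTER_CUBIC))
chk(sys.argv[1]); s=r.sense(); print(s['t'],s['eef_pos'].round(1),s['orientation'].round(4),s['force'].round(1),s['qpos'].round(2))
E
python3 chk.py 7
```

```text
10.0 [426.9 -97.2 149. ] [-0.0105 -0.008   0.9999 -0.0084] [-0.4 -0.1  0.4] [-0.21  0.19 -0.5   0.9  -0.02 -0.22]
```

View pics/tc7.png

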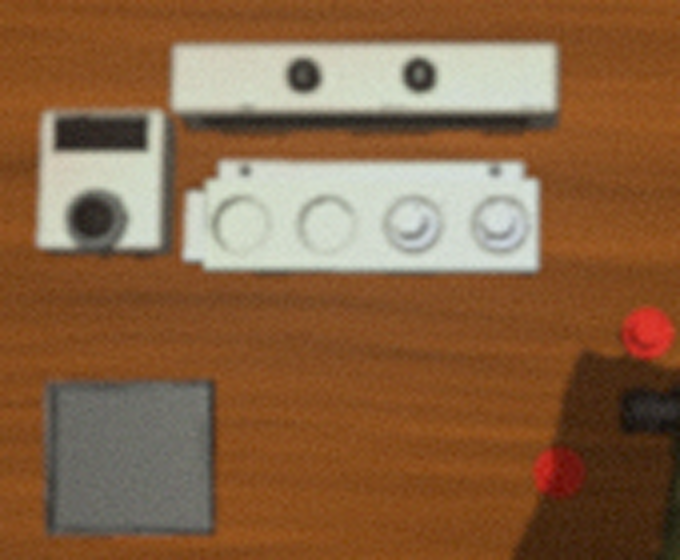

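View pics/sc7.png

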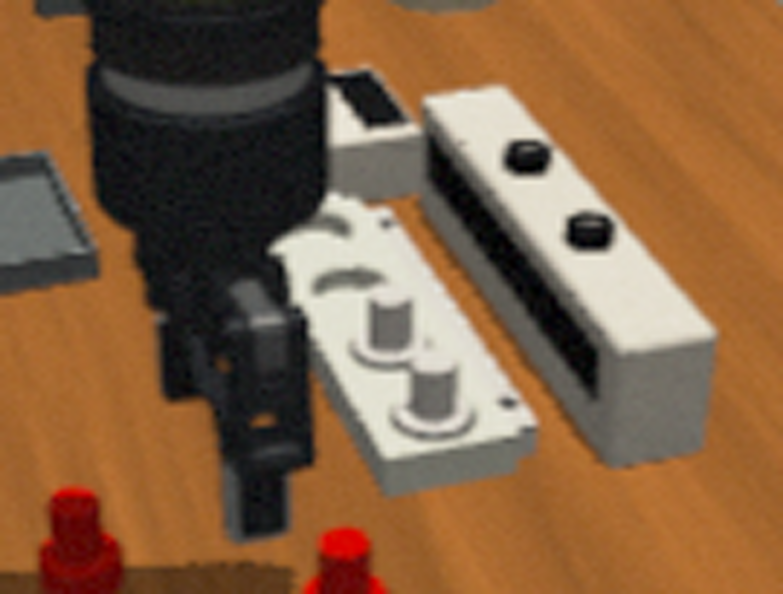

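```bash
cat > pl.py <<'E'
# usage: pl.py x y z jawdeg  -> shift(m), rotvec from the present pose; jaw taken mod 180 nearest
from h import *
import sys
x,y,z,j=map(float,sys.argv[1:5])
s=r.sense(); w,a,b,c=s['orientation']; Rc=R.from_quat([a,b,c,w])
best=None
for k in (0,180):
    t=np.radians(j+k); yv=np.array([np.cos(t),np.sin(t),0]); zv=np.array([0,0,-1.]); xv=np.cross(yv,zv)
    Rt=R.from_matrix(np.c_[xv,yv,zv]); v=(Rt*Rc.inv()).as_rotvec()
    cand=(np.linalg.norm(v),v,k); best=cand if best is None or cand[0]<best[0] else best
    print(k,'d',((np.array([x,y,z])-s['eef_pos'])/1000).round(3),'rv',v.round(3))
yv=Rc.as_matrix()[:,1]; print('jaw now',np.degrees(np.arctan2(yv[1],yv[0])).round(1),'q',s['qpos'].round(2),s['eef_pos'].round(1))
E
python3 pl.py 553 0 60 91.1
```

```text
0 d [ 0.126  0.097 -0.089] rv [ 0.017 -0.021  0.003]
180 d [ 0.126  0.097 -0.089] rv [-0.033 -0.027 -3.138]
jaw now 90.9 q [-0.21  0.19 -0.5   0.9  -0.02 -0.22] [426.9 -97.2 149. ]
```

Call:
carry_out(
  rows=[0.0,0.04,0.03,0,0.017,-0.021,0,0.0,0.08,0.06,0,0.017,-0.021,0,0.0,0.126,0.097,0,0.017,-0.021,0,0.0,0.126,0.097,-0.05,0.017,-0.021,0,0.0,0.126,0.097,-0.09,0.017,-0.021,0,0.0,0.126,0.097,-0.122,0.017,-0.021,0,0.0,0.126,0.107,-0.125,0.017,-0.021,0,0.0,0.126,0.114,-0.125,0.017,-0.021,0,0.0,0.126,0.118,-0.125,0.017,-0.021,0,0.0,0.126,0.121,-0.125,0.017,-0.021,0],
)

```text
t: 11.0
eef_pos: [554.6, 24.1, 26.1]
orientation: [0.002, -0.008, 1.0, -0.001]
force: [-0.7, -6.7, -0.3]
grip_width: 0.2
```

Call:
carry_out(
  rows=[0.0,0.0,0.003,0,0,0,0,0.0,0.0,0.006,0,0,0,0,0.0,0.0,0.006,0,0,0,0],
)

```text
t: 11.3
eef_pos: [554.7, 24.7, 27.2]
orientation: [0.003, -0.007, 1.0, -0.007]
force: [-0.7, -16.2, -1.5]
grip_width: 0.0
```

Run:
```python
from m import *
p,d=load('top','7'); crop(p,195,172,245,202,14,'tz7')
q,_=load('side','7'); crop(q,225,145,285,190,12,'sz7')
# predictions
o=np.array([559.3,156.2]);t=np.radians(1.1);ex=np.array([np.cos(t),np.sin(t)]);ey=np.array([-np.sin(t),np.cos(t)])
for k in range(4):
    c=o+ey*(-93+62*k); print(k,c.round(1),'top',proj('top',[*c,58]).round(1),proj('top',[*c,24]).round(1),'side',proj('side',[*c,58]).round(1),proj('side',[*c,24]).round(1))
# silhouettes: corners of carrier
for a,b in [(-32,-119),(32,-119),(-32,119)]:
    c=o+ex*a+ey*b; print(a,b,proj('top',[*c,24]).round(1),proj('side',[*c,24]).round(1))
```

```text
0 [561.1  63.2] top [[228.5 184.5]] [[229.1 186. ]] side [[254.7 165.9]] [[254.5 176.2]]
1 [559.9 125.2] top [[206.1 184.5]] [[207.3 185.9]] side [[247.1 153.4]] [[247.1 163.6]]
2 [558.7 187.2] top [[183.9 184.4]] [[185.6 185.8]] side [[240.2 142.1]] [[240.3 152. ]]
3 [557.5 249.2] top [[161.8 184.3]] [[164.1 185.8]] side [[233.9 131.7]] [[234.1 141.4]]
-32 -119 [[238.2 197.2]] [[246.2 184.3]]
32 -119 [[238.3 174.8]] [[269.2 179.6]]
-32 119 [[154.8 196.9]] [[221.6 138.9]]
```

View pics/tz7.png

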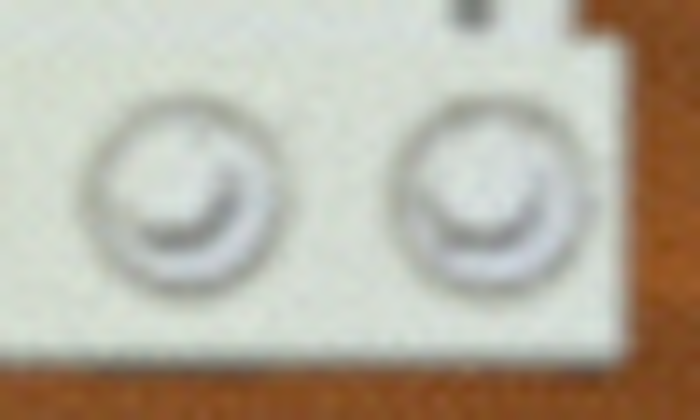

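View pics/sz7.png

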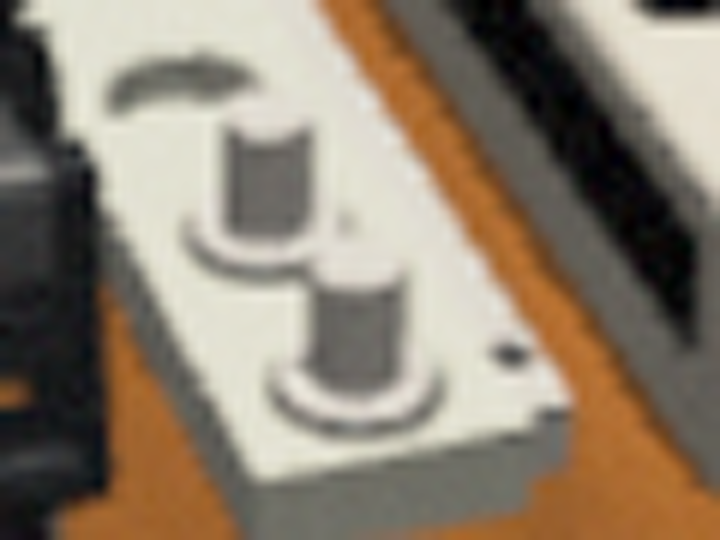

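Call:
carry_out(
  rows=[0.0,0.0,-0.012,0,0,0,0,0.0,0.0,-0.012,0.05,0,0,0,0.05,0.006,0,0.1,0,0,-0.15,0.06,0.006,0.038,0.1,0,0,-0.3,0.06,0.006,0.038,0.1,0,0,-1.571,0.06,0.006,0.038,0.1,0,0,-1.571,0.06,0.006,0.038,0.1,0,0,-1.571,0.06,0.006,0.038,0.1,0,0,-1.571,0.06,0.006,0.038,0.1,0,0,-1.571,0.06,0.006,0.038,0.1,0,0,-1.571],
)

```text
t: 12.3
eef_pos: [561.4, 62.8, 128.7]
orientation: [-0.001, 0.562, 0.827, -0.006]
force: [0.0, 0.2, 0.5]
grip_width: 59.9
```

Call:
carry_out(
  rows=[0.06,0,0,0,0,0,-0.6,0.06,0,0,0,0,0,-0.6,0.06,0,0,0,0,0,-0.6,0.06,0,0,0,0,0,-0.6,0.06,0,0,0,0,0,-0.6],
)

```text
t: 12.8
eef_pos: [562.2, 62.8, 130.1]
orientation: [-0.003, 0.781, 0.624, -0.004]
force: [-0.4, 0.1, 0.1]
grip_width: 60.4
```

```bash
python3 pl.py 561 62 46 1.1
```

```text
0 d [-0.001 -0.001 -0.084] rv [ 0.002 -0.01   0.242]
180 d [-0.001 -0.001 -0.084] rv [-0.014 -0.003 -2.9  ]
jaw now -12.7 q [ 0.11  0.41 -0.23  0.94 -0.    1.9 ] [562.2  62.8 130.1]
```

Call:
carry_out(
  rows=[0.05,-0.001,-0.001,0,0.002,-0.01,0.12,0.05,-0.001,-0.001,-0.02,0.002,-0.01,0.242,0.05,-0.001,-0.001,-0.05,0.002,-0.01,0.242,0.05,-0.001,-0.001,-0.075,0.002,-0.01,0.242,0.05,-0.001,-0.001,-0.084,0.002,-0.01,0.242,0.05,-0.001,-0.001,-0.084,0.002,-0.01,0.242],
)

```text
t: 13.4
eef_pos: [560.3, 61.7, 45.4]
orientation: [-0.001, 0.7, 0.715, -0.001]
force: [-0.8, -0.2, 0.5]
grip_width: 49.7
```

```bash
python3 chk.py 8;python3 pl.py 561 62 46 1.1
```

```text
13.5 [562.1  62.   47.2] [7.000e-04 6.998e-01 7.144e-01 7.000e-04] [ 0.2 -0.   0.3] [ 0.11  0.48 -0.36  0.73 -0.    1.66]
0 d [-0.001  0.    -0.001] rv [ 0.     0.002 -0.001]
180 d [-0.001  0.    -0.001] rv [-3.00e-03  0.00e+00  3.14e+00]
jaw now 1.2 q [ 0.11  0.48 -0.36  0.73 -0.    1.66] [562.1  62.   47.2]
```

View pics/sc8.png

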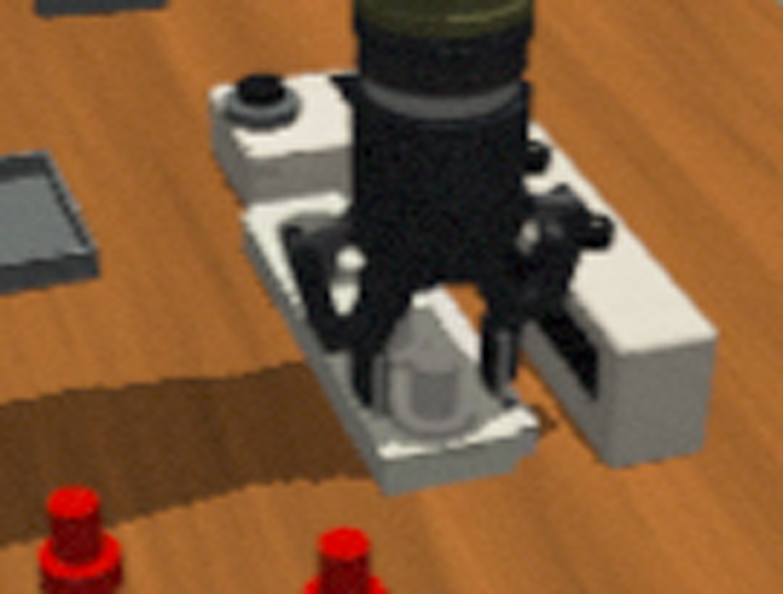

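Call:
carry_out(
  rows=[0.015,-0.001,0,-0.001,0,0,0,0.015,-0.001,0,-0.001,0,0,0,0.015,-0.001,0,-0.001,0,0,0,0.015,-0.001,0,-0.001,0,0,0,0.015,-0.001,0,-0.001,0,0,0],
)

```text
t: 14.0
eef_pos: [562.4, 62.1, 47.7]
orientation: [0.002, 0.7, 0.714, 0.002]
force: [-0.9, -0.2, 6.4]
grip_width: 20.0
```

Call:
carry_out(
  rows=[0.015,0,0,0.02,0,0,0,0.015,0,0,0.04,0,0,0,0.015,0,0,0.08,0,0,0],
)

```text
t: 14.3
eef_pos: [560.0, 61.9, 126.3]
orientation: [-0.0, 0.7, 0.714, -0.0]
force: [0.1, 0.5, -0.7]
grip_width: 20.1
```

```bash
python3 chk.py 9;python3 pl.py 390 345 100 1.1
```

```text
14.4 [566.2  62.5 133. ] [0.0048 0.6996 0.7145 0.0056] [1.9 0.2 0.2] [ 0.11  0.39 -0.25  0.92 -0.    1.66]
0 d [-0.176  0.282 -0.033] rv [-0.001  0.015 -0.002]
180 d [-0.176  0.282 -0.033] rv [-2.30e-02 -2.00e-03  3.14e+00]
jaw now 1.2 q [ 0.11  0.39 -0.25  0.92 -0.    1.66] [566.2  62.5 133. ]
```

View pics/sc9.png

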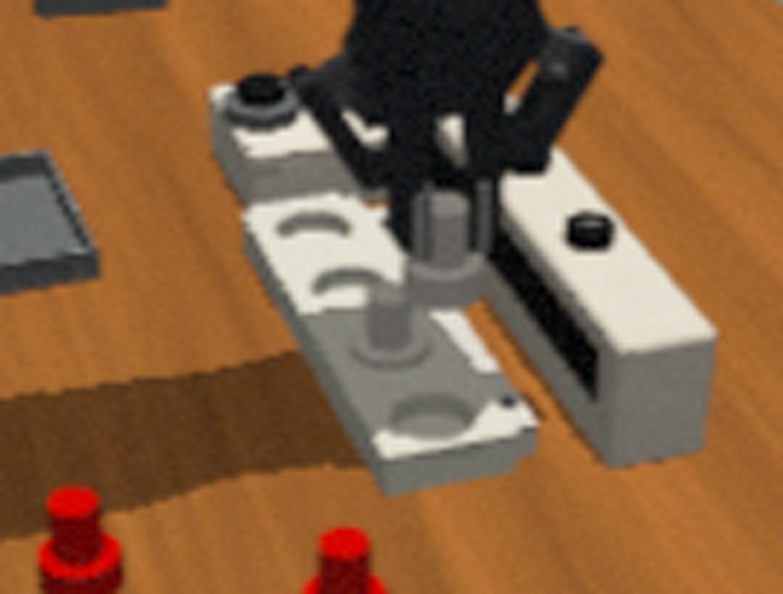

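Call:
carry_out(
  rows=[0.015,-0.025,0.04,0,0,0.015,0,0.015,-0.05,0.08,0,0,0.015,0,0.015,-0.076,0.122,0,0,0.015,0,0.015,-0.1,0.162,0,0,0.015,0,0.015,-0.126,0.202,0,0,0.015,0,0.015,-0.15,0.242,0,0,0.015,0,0.015,-0.176,0.285,0,0,0.015,0,0.015,-0.176,0.285,-0.033,0,0.015,0,0.015,-0.176,0.285,-0.06,0,0.015,0,0.015,-0.176,0.285,-0.07,0,0.015,0],
)

```text
t: 15.4
eef_pos: [387.9, 346.5, 60.4]
orientation: [-0.001, 0.699, 0.715, -0.002]
force: [-0.3, -1.5, 0.2]
grip_width: 20.1
```

```bash
python3 chk.py 10;python3 pl.py 390 348 44 1.1
```

```text
15.5 [388.8 346.3  61.4] [-0.0008  0.6996  0.7145 -0.0016] [-0.7 -0.6 -0.5] [ 0.73  0.4  -0.45  0.72  0.    2.28]
0 d [ 0.001  0.002 -0.017] rv [ 0.001 -0.003 -0.002]
180 d [ 0.001  0.002 -0.017] rv [5.00e-03 2.00e-03 3.14e+00]
jaw now 1.2 q [ 0.73  0.4  -0.45  0.72  0.    2.28] [388.8 346.3  61.4]
```

View pics/side10.png

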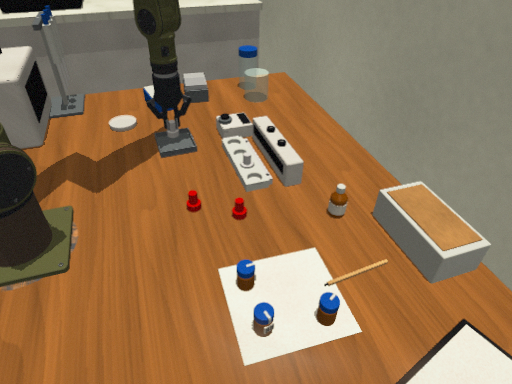

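Plug is over the tray (side px ~172,130). Lower, release, rise.

Call:
carry_out(
  rows=[0.015,0.001,0.002,-0.01,0,0,0,0.015,0.001,0.002,-0.016,0,0,0,0.015,0.001,0.002,-0.019,0,0,0,0.015,0.001,0.002,-0.019,0,0,0],
)

```text
t: 15.9
eef_pos: [390.0, 348.1, 42.3]
orientation: [-0.001, 0.7, 0.714, -0.002]
force: [-0.6, -0.2, -0.1]
grip_width: 20.3
```

Call:
carry_out(
  rows=[0.045,0,0,0,0,0,0,0.045,0,0,0,0,0,0,0.045,0,0,0.03,0,0,0,0.045,0,0,0.07,0,0,0,0.05,0,0,0.09,0,0,0],
)

```text
t: 16.4
eef_pos: [391.2, 349.2, 135.6]
orientation: [-0.001, 0.7, 0.714, 0.0]
force: [1.1, 1.3, 1.1]
grip_width: 50.0
```

```bash
python3 pl.py 560.5 124 47 1.1
```

```text
0 d [ 0.169 -0.225 -0.089] rv [-0.001 -0.    -0.001]
180 d [ 0.169 -0.225 -0.089] rv [ 0.00e+00 -2.00e-03  3.14e+00]
jaw now 1.2 q [ 0.73  0.33 -0.34  0.9   0.    2.28] [391.2 349.2 135.6]
```

Call:
carry_out(
  rows=[0.05,0.03,-0.04,0,0,0,0,0.05,0.06,-0.08,0,0,0,0,0.05,0.09,-0.12,0,0,0,0,0.05,0.12,-0.16,0,0,0,0,0.05,0.15,-0.2,0,0,0,0,0.05,0.17,-0.225,0,0,0,0,0.05,0.17,-0.225,-0.01,0,0,0,0.05,0.17,-0.225,-0.05,0,0,0,0.05,0.17,-0.225,-0.08,0,0,0,0.05,0.17,-0.225,-0.089,0,0,0],
)

```text
t: 17.4
eef_pos: [557.8, 124.0, 43.4]
orientation: [-0.003, 0.7, 0.714, -0.002]
force: [-1.2, 0.1, -0.2]
grip_width: 49.7
```

```bash
python3 chk.py 11;python3 pl.py 560.5 124 47 1.1
```

```text
17.5 [559.4 124.4  45.3] [-0.0017  0.6996  0.7146 -0.0011] [-0.4 -0.4  0.5] [ 0.22  0.5  -0.34  0.74  0.    1.77]
0 d [ 0.001 -0.     0.002] rv [-0.001 -0.004 -0.002]
180 d [ 0.001 -0.     0.002] rv [ 6.00e-03 -1.00e-03  3.14e+00]
jaw now 1.2 q [ 0.22  0.5  -0.34  0.74  0.    1.77] [559.4 124.4  45.3]
```

View pics/side11.png

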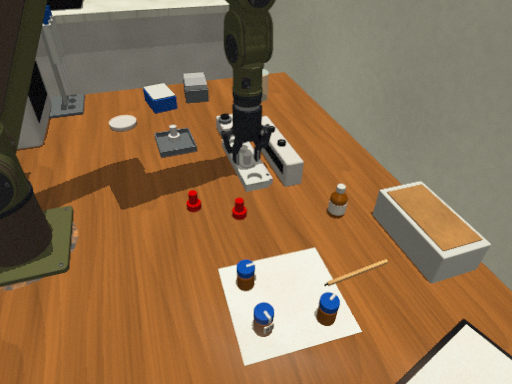

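Call:
carry_out(
  rows=[0.015,0.0,0,-0.001,0,0,0,0.015,-0.0,0,-0.001,0,0,0,0.015,-0.0,0,-0.001,0,0,0,0.015,-0.0,0,-0.001,0,0,0,0.015,-0.0,0,-0.001,0,0,0],
)

```text
t: 18.0
eef_pos: [560.5, 124.9, 45.8]
orientation: [-0.001, 0.7, 0.715, 0.0]
force: [-1.4, 0.6, 6.4]
grip_width: 20.4
```

Call:
carry_out(
  rows=[0.015,0,0,0.02,0,0,0,0.015,0,0,0.04,0,0,0,0.015,0,0,0.08,0,0,0],
)

```text
t: 18.3
eef_pos: [558.2, 124.3, 124.3]
orientation: [-0.003, 0.7, 0.715, -0.002]
force: [0.9, 0.1, -1.2]
grip_width: 20.2
```

```bash
python3 chk.py 12;python3 pl.py 390 298 60 1.1
```

```text
18.4 [564.2 125.6 131.1] [0.0016 0.6995 0.7146 0.0043] [ 1.5  0.8 -0.7] [ 0.22  0.41 -0.22  0.93  0.    1.77]
0 d [-0.174  0.172 -0.071] rv [-0.004  0.008 -0.002]
180 d [-0.174  0.172 -0.071] rv [-0.013 -0.006  3.14 ]
jaw now 1.2 q [ 0.22  0.41 -0.22  0.93  0.    1.77] [564.2 125.6 131.1]
```

View pics/side12.png

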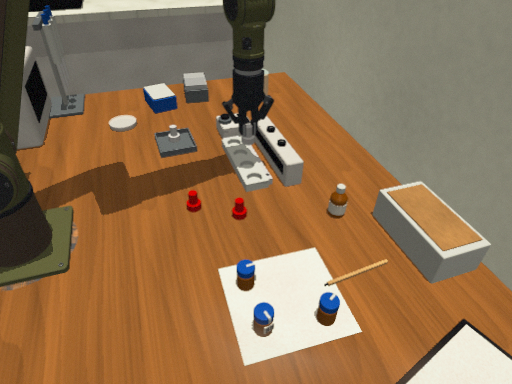

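Call:
carry_out(
  rows=[0.015,-0.035,0.035,0,0,0.008,0,0.015,-0.07,0.07,0,0,0.008,0,0.015,-0.105,0.105,0,0,0.008,0,0.015,-0.14,0.14,0,0,0.008,0,0.015,-0.174,0.172,0,0,0.008,0,0.015,-0.174,0.172,-0.03,0,0.008,0,0.015,-0.174,0.172,-0.06,0,0.008,0,0.015,-0.174,0.172,-0.08,0,0.008,0,0.015,-0.174,0.172,-0.088,0,0.008,0,0.015,-0.174,0.172,-0.09,0,0.008,0],
)

```text
t: 19.4
eef_pos: [389.5, 297.1, 40.1]
orientation: [-0.001, 0.7, 0.715, 0.0]
force: [-0.1, 0.3, 0.1]
grip_width: 20.0
```

Call:
carry_out(
  rows=[0.015,0,0,-0.001,0,0,0,0.045,0,0,-0.001,0,0,0,0.045,0,0,0,0,0,0,0.045,0,0,0.03,0,0,0,0.045,0,0,0.07,0,0,0,0.05,0,0,0.09,0,0,0,0.06,0,-0.05,0.1,0,0,0,0.06,0,-0.1,0.1,0,0,0,0.06,0,-0.15,0.1,0,0,0,0.06,0,-0.2,0.1,0,0,0],
)

```text
t: 20.4
eef_pos: [389.9, 96.5, 141.2]
orientation: [-0.001, 0.699, 0.715, 0.002]
force: [1.1, -0.4, 0.2]
grip_width: 60.2
```

```bash
python3 chk.py 13
```

```text
20.5 [388.8  92.9 140.7] [-6.000e-04  7.028e-01  7.114e-01 -3.000e-04] [-1.2 -0.2  0.4] [ 0.23  0.13 -0.6   0.84  0.    1.79]
```

View pics/side13.png

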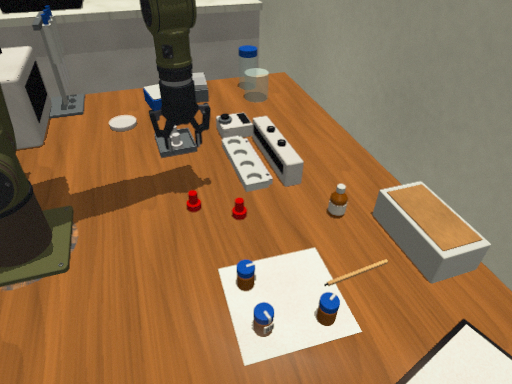

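View pics/top13.png

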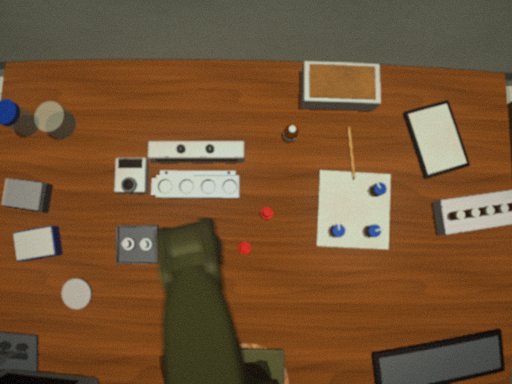

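```bash
cat > jars.py <<'E'
from m import *
def jars(tag,roi={'top':(300,160,410,260),'side':(200,240,370,360)}):
    for n in('top','side'):
        p,d=load(n,tag); x0,y0,x1,y1=roi[n]
        S=6
        c=cv2.resize(p[y0:y1,x0:x1],None,fx=S,fy=S,interpolation=cv2.INTER_CUBIC)
        h=cv2.cvtColor(c,cv2.COLOR_RGB2HSV)
        b=((h[...,0]>95)&(h[...,0]<135)&(h[...,1]>100)&(h[...,2]>60)).astype(np.uint8)
        for m,s,cc in comps(b,60*S*S):
            cs,_=cv2.findContours(m.astype(np.uint8),cv2.RETR_EXTERNAL,cv2.CHAIN_APPROX_NONE)
            hull=cv2.convexHull(max(cs,key=len)); M=cv2.moments(hull)
            uv=np.array([M['m10']/M['m00'],M['m01']/M['m00']])
            f=lambda q:(q+.5)/S-.5+np.array([x0,y0])
            C=cast(n,f(uv),48)[0]
            hm=np.zeros(m.shape,np.uint8); cv2.fillConvexPoly(hm,hull,1)
            # restrict to top face
            v,u=np.nonzero(hm); X=cast(n,f(np.c_[u,v]),56)[:,:2]-C[:2]
            rr=np.hypot(*X.T); sat=h[v,u,1].astype(float)
            k=(rr>3)&(rr<15)
            wgt=np.clip(170-sat[k],0,None)
            vec=(X[k]/rr[k][:,None]*wgt[:,None]).sum(0)/max(wgt.sum(),1)
            print(n,f(uv).round(1),'C',C[:2].round(1),'line deg',np.degrees(np.arctan2(vec[1],vec[0])).round(1),'conc',np.linalg.norm(vec).round(2))
if __name__=='__main__':
    import sys; jars(sys.argv[1])
E
python3 jars.py 13; python3 jars.py 0
```

```text
top [379.3 188.6] C [ 560.2 -361. ] line deg 21.4 conc 0.74
top [373.7 230.4] C [ 442.4 -344.4] line deg -75.6 conc 0.82
top [337.8 230.4] C [ 440.8 -243. ] line deg -7.7 conc 0.69
side [245.2 268.6] C [ 439.9 -242.8] line deg 7.3 conc 0.95
side [329.1 302.6] C [ 559.1 -360.9] line deg 35.4 conc 0.96
side [263.4 313. ] C [ 441.1 -344.2] line deg -73.1 conc 0.96
top [379.3 188.6] C [ 560.3 -361.1] line deg 21.2 conc 0.74
top [373.7 230.4] C [ 442.4 -344.4] line deg -77.2 conc 0.81
top [337.8 230.4] C [ 440.8 -243. ] line deg -7.0 conc 0.7
side [245.2 268.6] C [ 439.9 -242.8] line deg 7.2 conc 0.95
side [329.1 302.7] C [ 559.1 -360.9] line deg 35.4 conc 0.96
side [263.4 313. ] C [ 441.1 -344.2] line deg -72.8 conc 0.96
```

View pics/caps13.png

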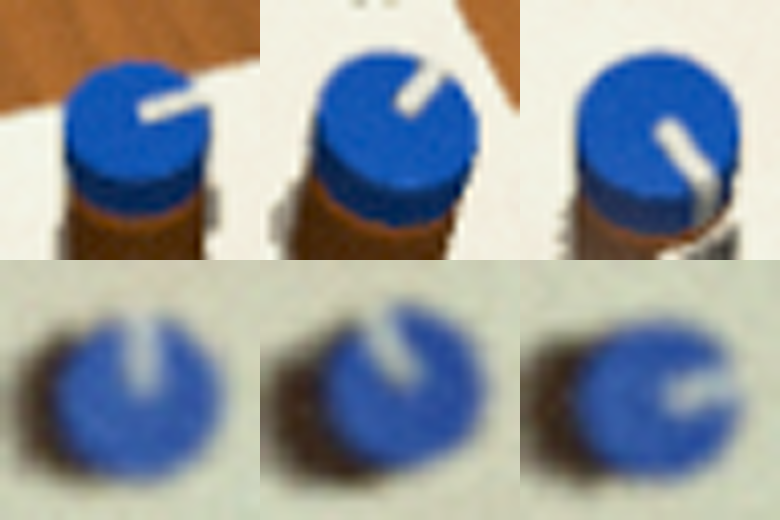

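Run:
```python
from m import *
for nm,(x,y),a,b in [('A',(245,268),(143,112),(205,95)),('C',(329,302),(148,108),(175,68)),('B',(263,312),(145,125),(187,180))]:
    P=[cast('side',[x-16+(q[0]+.5)/8.125-.5,y-16+(q[1]+.5)/8.125-.5],56)[0][:2] for q in(a,b)]
    v=P[1]-P[0]; print(nm,P[0].round(1),P[1].round(1),np.degrees(np.arctan2(v[1],v[0])).round(1),np.hypot(*v).round(1))
for nm,(x,y),a,b in [('A',(338,230),(142,395-260),(141,320-260)),('C',(379,189),(410-260,380-260),(375-260,315-260)),('B',(374,230),(672-520,398-260),(735-520,380-260))]:
    P=[cast('top',[x-10+(q[0]+.5)/13-.5,y-10+(q[1]+.5)/13-.5],56)[0][:2] for q in(a,b)]
    v=P[1]-P[0]; print(nm,P[0].round(1),P[1].round(1),np.degrees(np.arctan2(v[1],v[0])).round(1),np.hypot(*v).round(1))
```

```text
A [ 442.  -242.1] [ 457.5 -241.7] 1.5 15.6
C [ 562.  -359.3] [ 572.5 -352. ] 34.9 12.8
B [ 442.1 -345.7] [ 446.1 -360.5] -75.0 15.3
A [ 442.  -243.2] [ 457.9 -242.9] 1.1 15.9
C [ 561.7 -361.1] [ 575.7 -353.5] 28.6 15.9
B [ 442.9 -346.8] [ 447.  -360.6] -73.7 14.4
```

```bash
python3 pl.py 440.6 -243 120 1.3
```

```text
0 d [ 0.052 -0.336 -0.021] rv [-0.    -0.001  0.01 ]
180 d [ 0.052 -0.336 -0.021] rv [-2.000e-03  1.000e-03 -3.131e+00]
jaw now 0.7 q [ 0.23  0.13 -0.6   0.84  0.    1.79] [388.8  92.9 140.7]
```

Call:
carry_out(
  rows=[0.06,0.007,-0.048,0,0,0,0,0.06,0.014,-0.096,0,0,0,0,0.06,0.021,-0.144,0,0,0,0,0.06,0.028,-0.192,0,0,0,0,0.06,0.036,-0.24,0,0,0,0,0.06,0.044,-0.288,0,0,0,0.01,0.06,0.052,-0.336,0,0,0,0.01,0.06,0.052,-0.336,-0.02,0,0,0.01,0.06,0.052,-0.336,-0.02,0,0,0.01],
)

```text
t: 21.4
eef_pos: [440.1, -243.4, 119.4]
orientation: [-0.002, 0.7, 0.714, -0.0]
force: [-0.7, 0.6, 0.1]
grip_width: 59.9
```

```bash
python3 pl.py 440.6 -243 33 1.3
```

```text
0 d [ 0.     0.    -0.086] rv [-0.002 -0.003  0.003]
180 d [ 0.     0.    -0.086] rv [-5.000e-03  3.000e-03 -3.139e+00]
jaw now 1.2 q [-0.51  0.32 -0.41  0.85  0.    1.05] [ 440.1 -243.4  119.4]
```

Call:
carry_out(
  rows=[0.06,0,0,-0.04,0,0,0,0.06,0,0,-0.07,0,0,0,0.06,0,0,-0.084,0,0,0,0.06,0,0,-0.086,0,0,0,0.06,0,0,-0.086,0,0,0,0.03,0,0,-0.086,0,0,0,0.03,0,0,-0.086,0,0,0,0.03,0,0,-0.086,0,0,0,0.03,0,0,-0.086,0,0,0],
)

```text
t: 22.3
eef_pos: [441.4, -243.7, 35.0]
orientation: [-0.001, 0.7, 0.714, 0.0]
force: [-1.2, 0.8, 6.8]
grip_width: 34.6
```

```bash
python3 pl.py 440.6 -243 33 1.3
python3 - <<'E'
from m import *
p,d=snap('side','14'); crop(p,190,220,370,350,4.2,'s14')
E
```

```text
0 d [-0.001  0.001 -0.002] rv [-0.001 -0.     0.002]
180 d [-0.001  0.001 -0.002] rv [-1.000e-03  2.000e-03 -3.139e+00]
jaw now 1.2 q [-0.51  0.41 -0.53  0.63  0.    1.05] [ 441.4 -243.7   35. ]
```

View pics/s14.png

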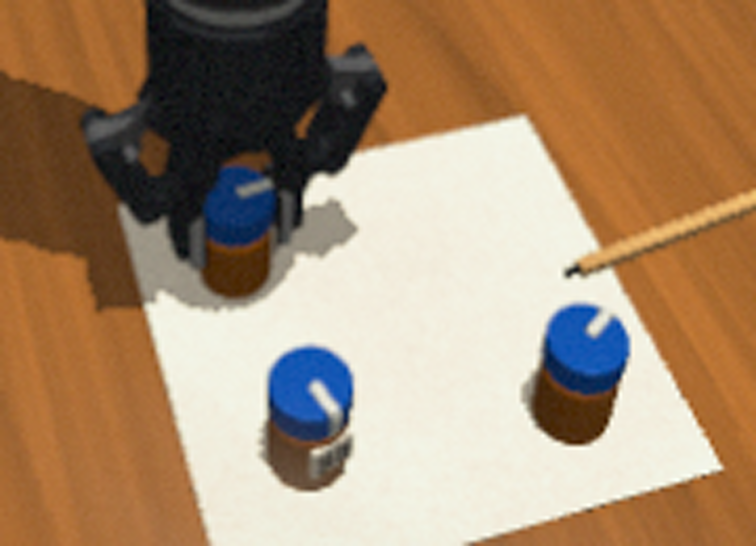

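Call:
carry_out(
  rows=[0.03,0,0,0.04,0,0,0,0.03,0,0,0.08,0,0,0,0.03,0,0.02,0.11,0,0,0,0.03,0.01,0.06,0.11,0,0,0,0.03,0.02,0.105,0.11,0,0,0,0.03,0.04,0.15,0.11,0,0,0,0.03,0.055,0.195,0.11,0,0,0,0.03,0.07,0.24,0.11,0,0,0,0.03,0.085,0.285,0.11,0,0,0,0.03,0.1,0.33,0.11,0,0,0],
)

```text
t: 23.35
eef_pos: [541.8, 88.2, 145.6]
orientation: [-0.0, 0.7, 0.714, 0.001]
force: [1.0, -1.5, -0.7]
grip_width: 34.8
```

```bash
python3 chk.py 15;python3 pl.py 558.8 186.6 100 1.1
```

```text
23.45 [543.9  91.7 145.7] [-3.000e-04  6.975e-01  7.166e-01  2.800e-03] [-0.1 -1.6 -0.5] [ 0.16  0.36 -0.26  0.94  0.    1.71]
0 d [ 0.015  0.095 -0.046] rv [-0.004  0.004 -0.008]
180 d [ 0.015  0.095 -0.046] rv [-0.006 -0.007  3.134]
jaw now 1.5 q [ 0.16  0.36 -0.26  0.94  0.    1.71] [543.9  91.7 145.7]
```

View pics/side15.png

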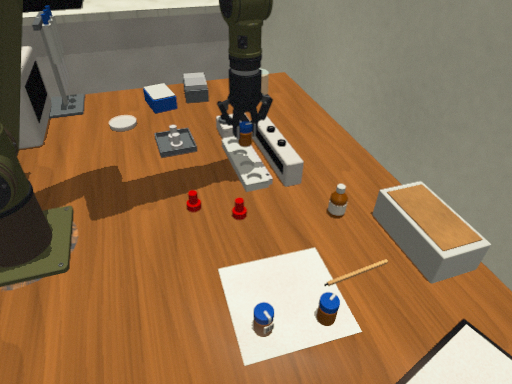

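View pics/tc15.png

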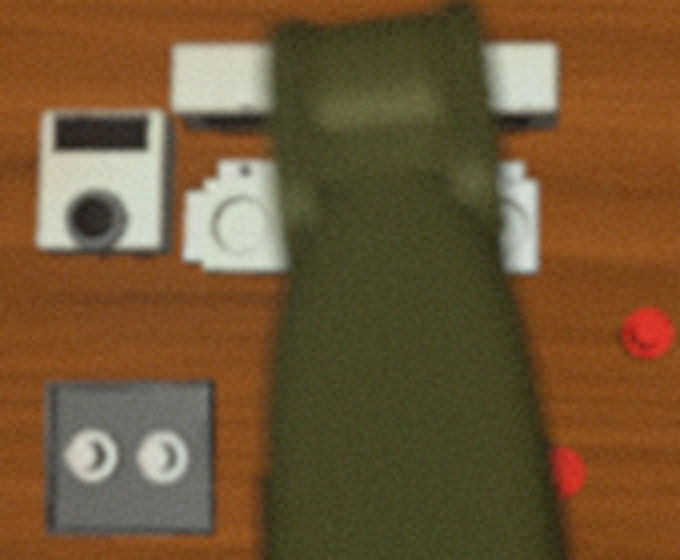

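Run:
```python
from m import *
print(cast('top',[[229.5,185.6],[207.75,185.6]],24).round(1))
p,_=load('top','13'); S=10; c=cv2.resize(p[172:202,150:245],None,fx=S,fy=S,interpolation=cv2.INTER_CUBIC)
g=cv2.GaussianBlur(cv2.cvtColor(c,cv2.COLOR_RGB2GRAY),(0,0),4)
H=cv2.HoughCircles(g,cv2.HOUGH_GRADIENT,1.0,150,param1=30,param2=12,minRadius=58,maxRadius=80)
for x,y,rad in sorted(H[0].tolist()):
    uv=np.array([x+.5,y+.5])/S-.5+[150,172]; print(uv.round(1),rad,cast('top',uv,24)[0].round(1))
crop(p,150,172,245,202,8,'w13')
q,_=load('side','13'); crop(q,215,130,280,195,9,'ws13')
```

```text
[[562.2  62.1  24. ]
 [560.8 124.   24. ]]
[157.8 189.3] 75.0 [547.  266.9  24. ]
[186.5 185.7] 74.9000015258789 [559.2 184.7  24. ]
[207.9 185.2] 68.30000305175781 [561.9 123.6  24. ]
[232.2 189.7] 77.19999694824219 [550.6  54.1  24. ]
```

View pics/w13.png

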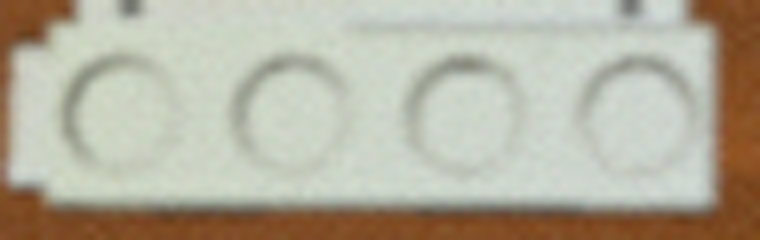

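View pics/ws13.png

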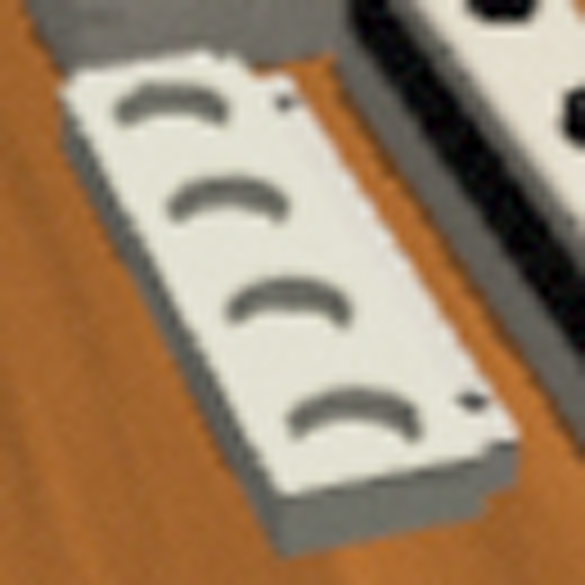

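Call:
carry_out(
  rows=[0.03,0.007,0.045,0,0,0,-0.008,0.03,0.015,0.09,0,0,0,-0.008,0.03,0.015,0.0945,-0.02,-0.004,0.004,-0.008,0.03,0.0153,0.0945,-0.06,-0.004,0.004,-0.008,0.03,0.0153,0.0945,-0.08,-0.004,0.004,-0.008,0.03,0.0153,0.0945,-0.08,-0.004,0.004,-0.008],
)

```text
t: 24.05
eef_pos: [556.1, 184.8, 62.7]
orientation: [-0.002, 0.7, 0.714, -0.003]
force: [-1.1, -1.0, -0.4]
grip_width: 34.6
```

```bash
python3 chk.py 16;python3 pl.py 559.3 186.2 46 1.1
```

```text
24.15 [559.2 185.7  66.1] [-3.000e-04  7.006e-01  7.136e-01 -3.000e-04] [-1.1  0.2 -0.9] [ 0.32  0.5  -0.27  0.81  0.    1.87]
0 d [ 0.     0.001 -0.02 ] rv [-0.    -0.001  0.001]
180 d [ 0.     0.001 -0.02 ] rv [-1.000e-03  0.000e+00 -3.141e+00]
jaw now 1.1 q [ 0.32  0.5  -0.27  0.81  0.    1.87] [559.2 185.7  66.1]
```

View pics/sc16.png

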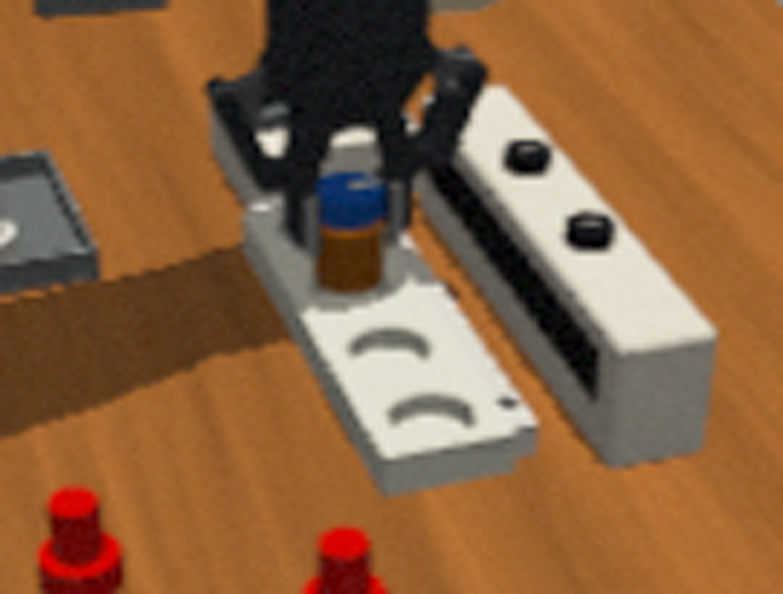

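Over well 2. Lower slowly.

Call:
carry_out(
  rows=[0.03,0,0.0005,-0.004,0,0,0,0.03,0,0.0005,-0.008,0,0,0,0.03,0,0.0005,-0.012,0,0,0,0.03,0,0.0005,-0.015,0,0,0,0.03,0,0.0005,-0.018,0,0,0,0.03,0,0.0005,-0.018,0,0,0],
)

```text
t: 24.75
eef_pos: [558.8, 186.0, 47.5]
orientation: [-0.001, 0.701, 0.714, -0.001]
force: [-0.1, 0.5, -0.7]
grip_width: 34.9
```

Call:
carry_out(
  rows=[0.03,0,0,-0.002,0,0,0,0.03,0,0,-0.003,0,0,0,0.03,0,0,-0.003,0,0,0,0.05,0,0,-0.003,0,0,0,0.055,0,0,-0.002,0,0,0,0.055,0,0,0.03,0,0,0,0.055,0,0,0.07,0,0,0,0.055,0,-0.03,0.1,0,0,0,0.055,0,-0.08,0.1,0,0,0,0.055,0,-0.12,0.1,0,0,0],
)

```text
t: 25.75
eef_pos: [559.8, 64.8, 149.1]
orientation: [0.001, 0.7, 0.714, 0.0]
force: [0.2, 0.3, -1.2]
grip_width: 55.0
```

Call:
carry_out(
  rows=[0.055,-0.01,-0.05,0,0,0,0,0.055,-0.02,-0.1,0,0,0,0,0.055,-0.02,-0.15,0,0,0,0,0.055,-0.02,-0.2,0,0,0,0,0.055,-0.02,-0.25,0,0,0,0,0.055,-0.02,-0.25,0,0,0,0],
)

```text
t: 26.35
eef_pos: [540.1, -191.0, 149.1]
orientation: [0.002, 0.703, 0.711, -0.0]
force: [0.2, 1.2, 0.8]
grip_width: 55.1
```

```bash
python3 chk.py 17; python3 jars.py 17
python3 - <<'E'
import jars; jars.jars('17',{'top':(150,165,245,205),'side':(210,120,285,190)})
E
python3 pl.py 560 -361 120 31
```

```text
26.45 [ 539.6 -186.5  148.8] [5.000e-04 7.013e-01 7.129e-01 6.000e-04] [ 0.1  0.7 -0.6] [-0.33  0.39 -0.2   0.97  0.    1.22]
side [329.  302.6] C [ 559.1 -360.9] line deg 35.9 conc 0.95
side [263.4 313. ] C [ 441.1 -344.2] line deg -72.1 conc 0.94
top [184.6 184.5] C [559.7 186.7] line deg 9.7 conc 0.88
side [239.9 142.1] C [562.4 202.7] line deg -0.2 conc 0.89
0 d [ 0.02  -0.174 -0.029] rv [-0.001  0.002  0.525]
180 d [ 0.02  -0.174 -0.029] rv [ 2.000e-03  1.000e-03 -2.617e+00]
jaw now 0.9 q [-0.33  0.39 -0.2   0.97  0.    1.22] [ 539.6 -186.5  148.8]
```

View pics/sc17.png

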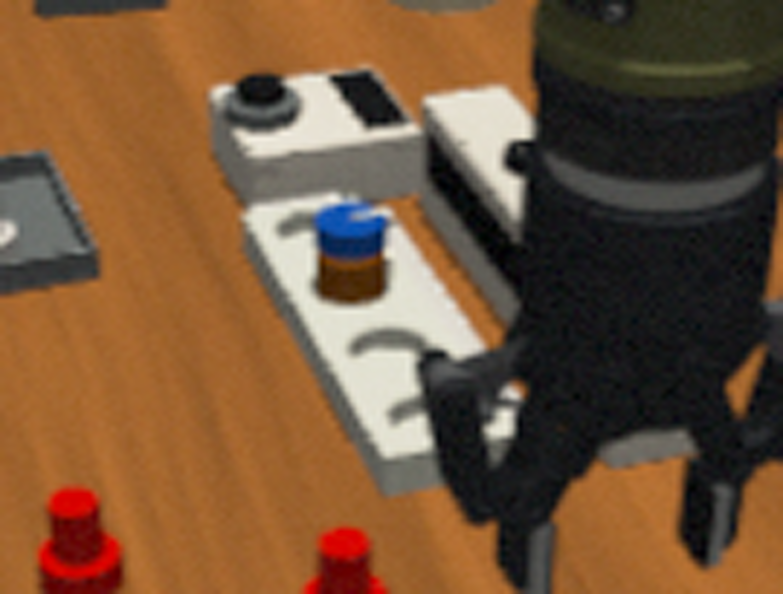

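View pics/tc17.png

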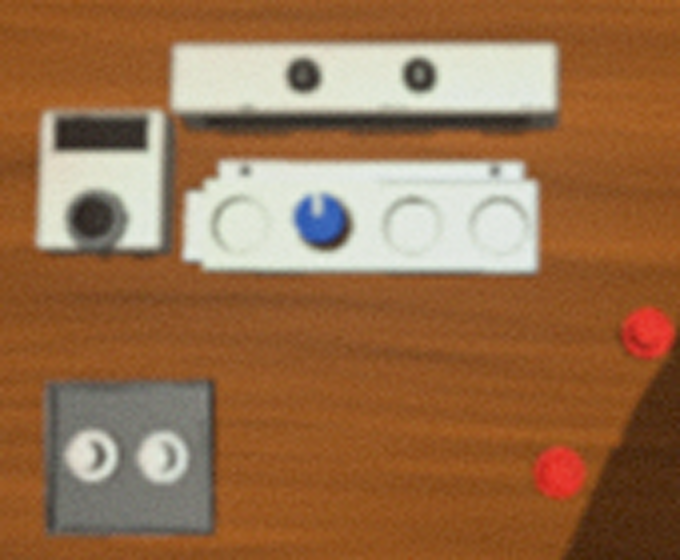

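Run:
```python
from m import *
print(cast('top',[[353.5,178],[350,128]],5).round(0))
for t in('7','13','17'):
    p,_=load('top',t); w=white(p,150); 
    for m,s,c in comps(w,800):
        if 180<c[0]<210 and c[1]>170: print(t,s,c.round(1))
    g=cv2.cvtColor(p,cv2.COLOR_RGB2GRAY).astype(int)
    for u in (172,192,218,226,234): print(u,[int(x) for x in g[168:180,u-2:u+3].mean(1)],[int(x) for x in g[193:201,u-2:u+3].mean(1)])
```

```text
[[ 595. -296.    5.]
 [ 744. -287.    5.]]
7 [ 151  170   89   28 2353] [196.2 183.6]
172 [97, 119, 168, 202, 213, 212, 213, 213, 212, 214, 214, 213] [216, 214, 217, 197, 138, 83, 82, 88]
192 [95, 109, 157, 199, 214, 214, 216, 214, 215, 214, 213, 210] [214, 214, 216, 204, 159, 108, 92, 90]
218 [91, 101, 154, 203, 215, 216, 217, 215, 214, 216, 214, 215] [213, 216, 215, 205, 158, 105, 91, 92]
226 [94, 105, 145, 185, 186, 190, 208, 215, 214, 215, 208, 189] [203, 215, 216, 206, 157, 107, 87, 89]
234 [94, 107, 140, 179, 187, 187, 195, 209, 215, 216, 211, 197] [207, 216, 217, 203, 158, 100, 81, 88]
13 [ 151  170   89   28 2355] [195.8 183.8]
172 [90, 112, 162, 198, 206, 207, 207, 206, 209, 207, 209, 207] [207, 209, 210, 194, 149, 91, 77, 85]
192 [91, 105, 149, 193, 207, 208, 206, 203, 206, 207, 210, 203] [207, 209, 210, 197, 152, 101, 89, 88]
218 [87, 100, 148, 197, 209, 210, 202, 190, 199, 206, 206, 207] [209, 210, 211, 199, 152, 93, 82, 88]
226 [92, 102, 143, 178, 180, 185, 191, 188, 201, 209, 205, 189] [201, 206, 209, 205, 171, 113, 83, 85]
234 [91, 103, 134, 173, 180, 181, 180, 185, 202, 208, 207, 197] [205, 210, 210, 203, 170, 111, 79, 85]
17 [ 151  170   89   28 2259] [196.4 183.7]
172 [102, 129, 184, 219, 226, 227, 227, 227, 227, 227, 228, 227] [226, 228, 228, 219, 166, 103, 92, 98]
192 [106, 118, 169, 214, 229, 229, 229, 228, 228, 228, 228, 223] [228, 229, 229, 219, 173, 118, 101, 99]
218 [99, 114, 168, 218, 231, 230, 223, 212, 222, 228, 229, 228] [228, 229, 230, 220, 170, 107, 91, 102]
226 [105, 117, 161, 200, 201, 204, 214, 211, 224, 229, 225, 206] [225, 227, 230, 223, 183, 122, 97, 96]
234 [105, 115, 154, 192, 202, 202, 201, 208, 225, 228, 229, 218] [225, 230, 230, 227, 192, 127, 92, 97]
```

Call:
carry_out(
  rows=[0.055,0.006,-0.05,0,0,0,0.15,0.055,0.012,-0.1,-0.01,0,0,0.3,0.055,0.02,-0.15,-0.02,0,0,0.44,0.052,0.02,-0.174,-0.029,0,0,0.525,0.052,0.02,-0.174,-0.029,0,0,0.525,0.052,0.02,-0.174,-0.029,0,0,0.525],
)

```text
t: 27.05
eef_pos: [559.6, -358.9, 119.0]
orientation: [-0.001, 0.492, 0.871, 0.001]
force: [-0.0, -0.3, -0.9]
grip_width: 52.4
```

```bash
python3 pl.py 560 -361 33 31
```

```text
0 d [ 0.    -0.002 -0.086] rv [-0.003 -0.    -0.001]
180 d [ 0.    -0.002 -0.086] rv [ 0.    -0.005  3.141]
jaw now 31.0 q [-0.57  0.57  0.02  1.02  0.    0.46] [ 559.6 -358.9  119. ]
```

Call:
carry_out(
  rows=[0.052,0,-0.002,-0.04,0,0,0,0.052,0,-0.002,-0.07,0,0,0,0.052,0,-0.002,-0.084,0,0,0,0.052,0,-0.002,-0.086,0,0,0,0.052,0,-0.002,-0.086,0,0,0,0.03,0,-0.002,-0.086,0,0,0,0.03,0,-0.002,-0.086,0,0,0,0.03,0,-0.002,-0.086,0,0,0,0.03,0,-0.002,-0.086,0,0,0],
)

```text
t: 27.95
eef_pos: [561.2, -361.6, 35.3]
orientation: [0.001, 0.492, 0.871, 0.001]
force: [0.4, 0.6, 6.1]
grip_width: 34.9
```

```bash
python3 pl.py 561 124.3 150 1.1
python3 - <<'E'
from m import *
p,d=snap('side','18'); crop(p,190,220,370,350,4.2,'s18')
E
```

```text
0 d [-0.     0.486  0.115] rv [-0.     0.004 -0.522]
180 d [-0.     0.486  0.115] rv [-0.005 -0.     2.619]
jaw now 31.0 q [-0.57  0.64 -0.09  0.84  0.    0.46] [ 561.2 -361.6   35.3]
```

View pics/s18.png

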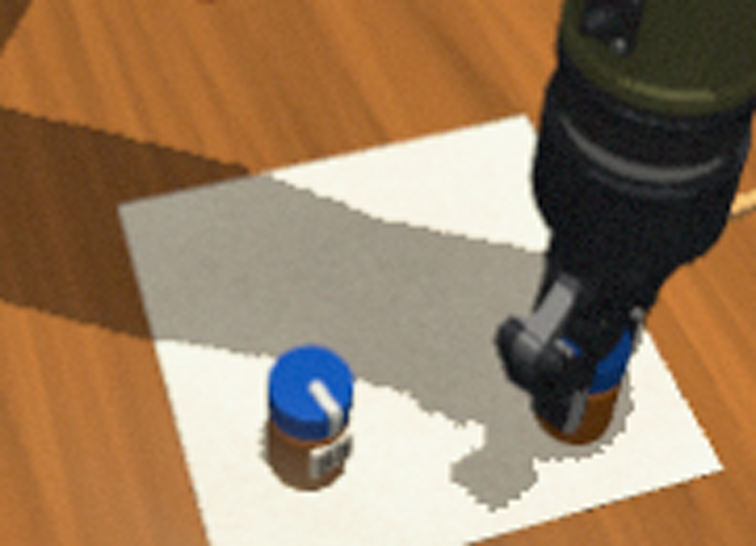

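Call:
carry_out(
  rows=[0.03,0,0,0.04,0,0,0,0.03,0,0,0.08,0,0,0,0.03,0,0.03,0.11,0,0,-0.1,0.03,0,0.08,0.115,0,0,-0.2,0.03,0,0.13,0.115,0,0,-0.3,0.03,0,0.18,0.115,0,0,-0.4,0.03,0,0.23,0.115,0,0,-0.522,0.03,0,0.28,0.115,0,0,-0.522,0.03,0,0.33,0.115,0,0,-0.522,0.03,0,0.38,0.115,0,0,-0.522],
)

```text
t: 29.0
eef_pos: [561.0, 19.9, 150.9]
orientation: [0.002, 0.7, 0.714, 0.001]
force: [0.7, -1.6, -0.8]
grip_width: 35.0
```

```bash
python3 chk.py 19;python3 pl.py 560.5 124.3 66 1.1
```

```text
29.1 [561.   23.8 150.8] [0.001  0.6974 0.7167 0.0022] [-0.8 -0.5 -0.6] [ 0.04  0.37 -0.23  0.97  0.    1.59]
0 d [-0.     0.1   -0.085] rv [-0.002  0.005 -0.008]
180 d [-0.     0.1   -0.085] rv [-7.000e-03 -3.000e-03  3.134e+00]
jaw now 1.6 q [ 0.04  0.37 -0.23  0.97  0.    1.59] [561.   23.8 150.8]
```

View pics/side19.png

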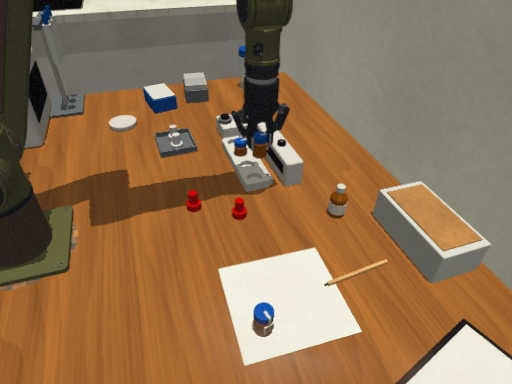

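Call:
carry_out(
  rows=[0.03,0,0.05,0,0,0,-0.008,0.03,0,0.1,0,0,0,-0.008,0.03,-0.0005,0.1005,-0.03,-0.002,0.004,-0.008,0.03,-0.0005,0.1005,-0.065,-0.002,0.004,-0.008,0.03,-0.0005,0.1005,-0.083,-0.002,0.004,-0.008,0.03,-0.0005,0.1005,-0.083,-0.002,0.004,-0.008,0.03,-0.0005,0.1005,-0.083,-0.002,0.004,-0.008],
)

```text
t: 29.8
eef_pos: [560.7, 123.8, 68.2]
orientation: [0.0, 0.701, 0.714, 0.0]
force: [1.0, -0.2, -1.3]
grip_width: 34.6
```

```bash
python3 chk.py 20;python3 pl.py 560.4 124.3 46 1.1
```

```text
29.9 [561.9 124.2  69.4] [0.0011 0.7005 0.7136 0.0013] [-0.3  0.4 -1.6] [ 0.22  0.47 -0.31  0.79 -0.    1.77]
0 d [-0.001  0.    -0.023] rv [-0.     0.003  0.001]
180 d [-0.001  0.    -0.023] rv [ 5.000e-03  1.000e-03 -3.141e+00]
jaw now 1.1 q [ 0.22  0.47 -0.31  0.79 -0.    1.77] [561.9 124.2  69.4]
```

View pics/sc20.png

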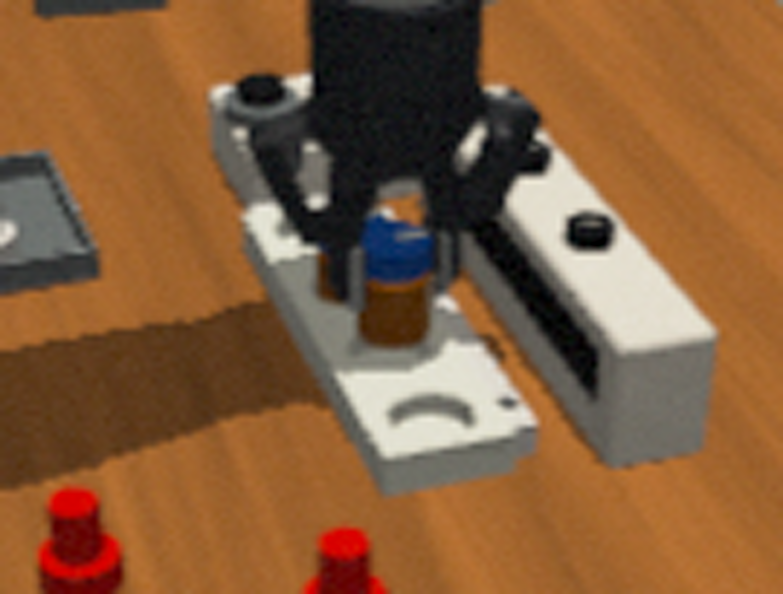

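Call:
carry_out(
  rows=[0.03,-0.001,0,-0.006,0,0.003,0,0.03,-0.0015,0,-0.01,0,0.003,0,0.03,-0.0015,0,-0.014,0,0.003,0,0.03,-0.0015,0,-0.018,0,0.003,0,0.03,-0.0015,0,-0.021,0,0.003,0,0.03,-0.0015,0,-0.024,0,0.003,0,0.03,-0.0015,0,-0.025,0,0.003,0,0.03,-0.0015,0,-0.025,0,0.003,0],
)

```text
t: 30.7
eef_pos: [560.2, 124.1, 45.3]
orientation: [0.0, 0.701, 0.714, 0.0]
force: [-2.1, -0.7, 6.8]
grip_width: 34.6
```

Call:
carry_out(
  rows=[0.05,0,0,0,0,0,0,0.055,0,0,0.001,0,0,0,0.055,0,0,0.03,0,0,0,0.055,0,0,0.07,0,0,0,0.055,0,-0.03,0.1,0,0,0,0.055,0,-0.08,0.1,0,0,0,0.055,0,-0.13,0.1,0,0,0,0.055,0,-0.18,0.1,0,0,0,0.055,-0.01,-0.23,0.1,0,0,0,0.055,-0.02,-0.28,0.1,0,0,0],
)

```text
t: 31.7
eef_pos: [540.5, -155.9, 145.3]
orientation: [0.0, 0.7, 0.714, 0.001]
force: [0.4, 0.1, -0.2]
grip_width: 54.8
```

```bash
python3 chk.py 21; python3 jars.py 21
python3 - <<'E'
import jars; jars.jars('21',{'top':(150,165,245,205),'side':(210,120,285,190)})
E
python3 pl.py 441.5 -344.4 120 -74
```

```text
31.8 [ 539.5 -159.6  145.2] [ 9.000e-04  7.033e-01  7.109e-01 -6.000e-04] [0.1 0.8 0.5] [-0.29  0.38 -0.23  0.96 -0.    1.27]
top [373.6 230.4] C [ 442.3 -344.2] line deg -75.6 conc 0.89
side [263.4 313. ] C [ 441.1 -344.2] line deg -72.1 conc 0.94
top [206.5 184.5] C [561.1 125.2] line deg 5.5 conc 0.87
top [184.6 184.5] C [559.7 186.7] line deg 9.5 conc 0.89
side [239.9 142.1] C [562.4 202.8] line deg -1.5 conc 0.89
side [246.7 153.4] C [563.3 140.1] line deg -1.8 conc 0.93
0 d [-0.098 -0.185 -0.025] rv [ 2.000e-03 -1.000e-03 -1.302e+00]
180 d [-0.098 -0.185 -0.025] rv [1.000e-03 2.000e-03 1.839e+00]
jaw now 0.6 q [-0.29  0.38 -0.23  0.96 -0.    1.27] [ 539.5 -159.6  145.2]
```

View pics/sc21.png

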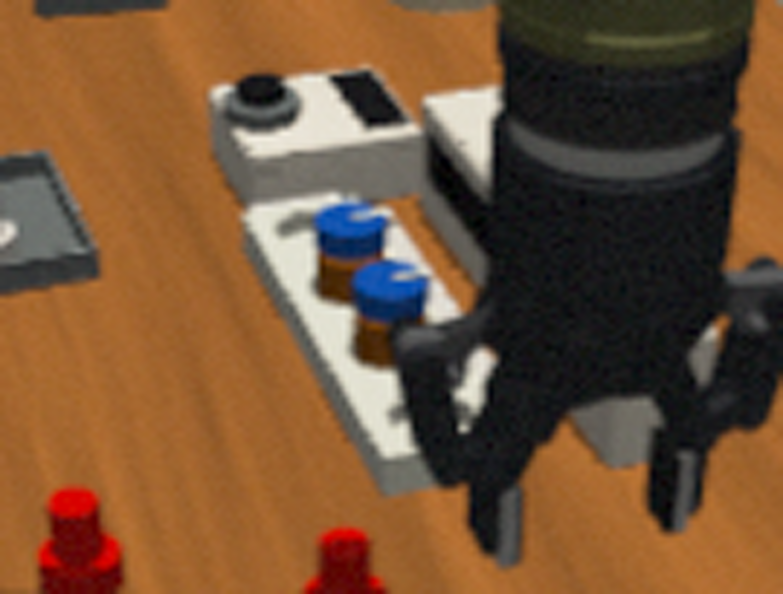

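View pics/tc21.png

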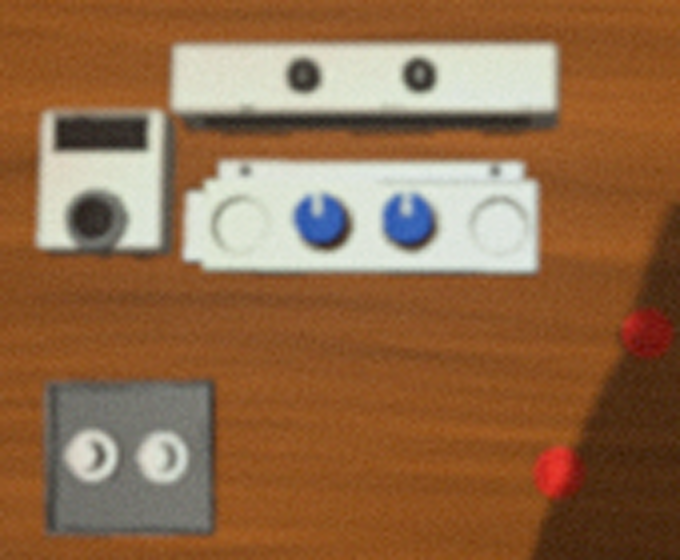

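Call:
carry_out(
  rows=[0.055,-0.024,-0.045,0,0,0,-0.15,0.055,-0.05,-0.09,0,0,0,-0.3,0.055,-0.075,-0.14,-0.01,0,0,-0.45,0.055,-0.098,-0.185,-0.025,0,0,-0.6,0.055,-0.098,-0.185,-0.025,0,0,-0.75,0.055,-0.098,-0.185,-0.025,0,0,-0.9,0.055,-0.098,-0.185,-0.025,0,0,-1.05,0.055,-0.098,-0.185,-0.025,0,0,-1.2,0.055,-0.098,-0.185,-0.025,0,0,-1.302,0.055,-0.098,-0.185,-0.025,0,0,-1.302],
)

```text
t: 32.8
eef_pos: [441.9, -344.2, 120.1]
orientation: [0.0, 0.99, 0.14, -0.001]
force: [-0.0, 0.2, -0.1]
grip_width: 55.0
```

```bash
python3 pl.py 441.7 -344.3 33 -74
```

```text
0 d [-0.    -0.    -0.087] rv [ 0.001 -0.002 -0.001]
180 d [-0.    -0.    -0.087] rv [3.000e-03 1.000e-03 3.141e+00]
jaw now -73.9 q [-0.66  0.4  -0.27  0.9  -0.    2.2 ] [ 441.9 -344.2  120.1]
```

Call:
carry_out(
  rows=[0.055,0,0,-0.04,0,0,0,0.055,0,0,-0.07,0,0,0,0.055,0,0,-0.085,0,0,0,0.055,0,0,-0.087,0,0,0,0.055,0,0,-0.087,0,0,0,0.03,0,0,-0.087,0,0,0,0.03,0,0,-0.087,0,0,0,0.03,0,0,-0.087,0,0,0,0.03,0,0,-0.087,0,0,0],
)

```text
t: 33.7
eef_pos: [443.1, -345.0, 34.6]
orientation: [0.001, 0.99, 0.14, 0.0]
force: [-0.2, 0.6, 5.3]
grip_width: 34.7
```

```bash
python3 pl.py 561.7 62.3 150 1.1
python3 - <<'E'
from m import *
p,d=snap('side','22'); crop(p,190,220,370,350,4.2,'s22')
E
```

```text
0 d [0.119 0.407 0.115] rv [0.002 0.002 1.31 ]
180 d [0.119 0.407 0.115] rv [ 0.003 -0.002 -1.832]
jaw now -73.9 q [-0.66  0.49 -0.38  0.69 -0.    2.2 ] [ 443.1 -345.    34.6]
```

View pics/s22.png

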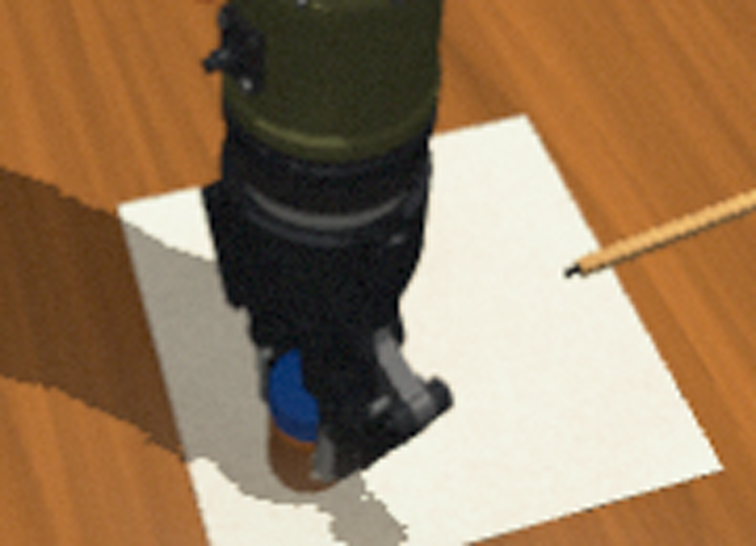

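Call:
carry_out(
  rows=[0.03,0,0,0.04,0,0,0,0.03,0,0,0.08,0,0,0,0.03,0.01,0.03,0.115,0,0,0.15,0.03,0.025,0.077,0.115,0,0,0.3,0.03,0.04,0.124,0.115,0,0,0.45,0.03,0.055,0.171,0.115,0,0,0.6,0.03,0.07,0.218,0.115,0,0,0.75,0.03,0.085,0.265,0.115,0,0,0.9,0.03,0.1,0.312,0.115,0,0,1.05,0.03,0.11,0.33,0.115,0,0,1.2],
)

```text
t: 34.75
eef_pos: [553.4, -11.0, 149.6]
orientation: [0.0, 0.735, 0.678, 0.002]
force: [0.2, -0.8, -1.0]
grip_width: 34.7
```

```bash
python3 chk.py 23;python3 pl.py 561.2 63 66 1.1
```

```text
34.85 [554.2 -12.2 149.5] [0.0011 0.7364 0.6766 0.0015] [-0.1 -0.3 -1. ] [-0.02  0.36 -0.25  0.96  0.    1.63]
0 d [ 0.007  0.075 -0.084] rv [-0.001  0.004  0.104]
180 d [ 0.007  0.075 -0.084] rv [ 6.000e-03  1.000e-03 -3.038e+00]
jaw now -4.8 q [-0.02  0.36 -0.25  0.96  0.    1.63] [554.2 -12.2 149.5]
```

View pics/side23.png

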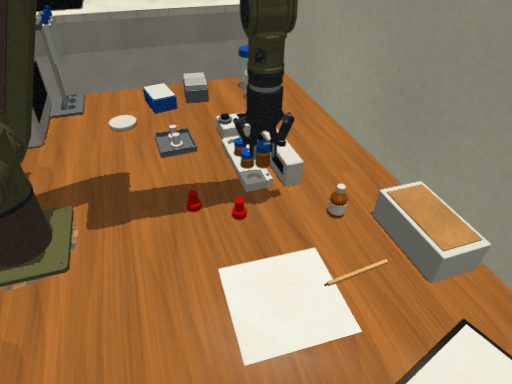

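Call:
carry_out(
  rows=[0.03,0.007,0.045,0,0,0,0.104,0.03,0.007,0.075,0,0,0,0.104,0.03,0.007,0.0755,-0.03,0,0.004,0.104,0.03,0.007,0.0755,-0.065,0,0.004,0.104,0.03,0.007,0.0755,-0.083,0,0.004,0.104,0.03,0.007,0.0755,-0.083,0,0.004,0.104,0.03,0.007,0.0755,-0.083,0,0.004,0.104],
)

```text
t: 35.55
eef_pos: [560.9, 62.4, 66.7]
orientation: [-0.001, 0.701, 0.713, -0.0]
force: [0.8, -0.3, -0.1]
grip_width: 34.7
```

```bash
python3 chk.py 24;python3 pl.py 561.2 63 45 1.1
```

```text
35.65 [562.4  62.8  68. ] [5.000e-04 7.008e-01 7.134e-01 1.000e-03] [-0.3  1.2 -1. ] [ 0.11  0.46 -0.33  0.78  0.    1.66]
0 d [-0.001  0.    -0.023] rv [-0.001  0.002  0.001]
180 d [-0.001  0.    -0.023] rv [ 3.00e-03  1.00e-03 -3.14e+00]
jaw now 1.0 q [ 0.11  0.46 -0.33  0.78  0.    1.66] [562.4  62.8  68. ]
```

View pics/sc24.png

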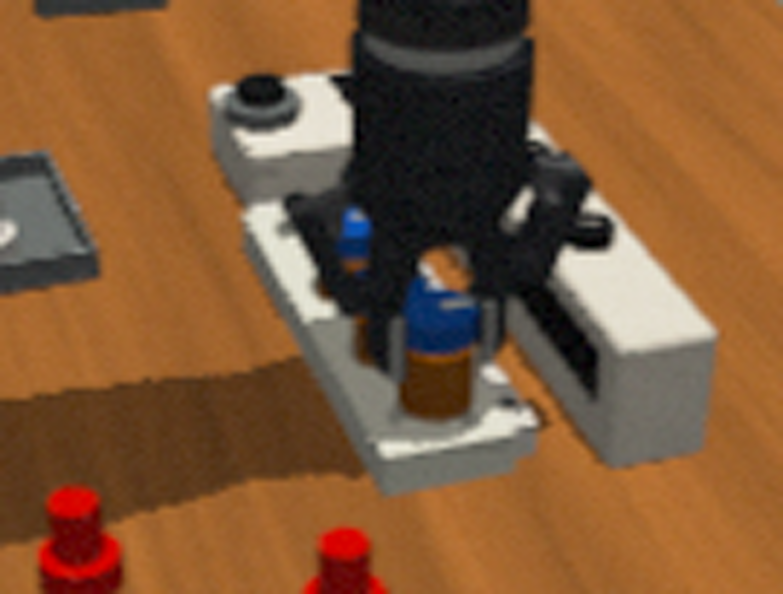

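Call:
carry_out(
  rows=[0.03,-0.001,0,-0.006,0,0.002,0,0.03,-0.0012,0,-0.01,0,0.002,0,0.03,-0.0012,0,-0.014,0,0.002,0,0.03,-0.0012,0,-0.018,0,0.002,0,0.03,-0.0012,0,-0.021,0,0.002,0,0.03,-0.0012,0,-0.024,0,0.002,0,0.03,-0.0012,0,-0.0245,0,0.002,0,0.03,-0.0012,0,-0.0245,0,0.002,0],
)

```text
t: 36.45
eef_pos: [561.0, 62.9, 44.6]
orientation: [-0.0, 0.701, 0.713, 0.0]
force: [-2.9, -0.7, 8.6]
grip_width: 34.8
```

Call:
carry_out(
  rows=[0.05,0,0,0,0,0,0,0.055,0,0,0.001,0,0,0,0.055,0,0,0.03,0,0,0,0.055,0,0,0.07,0,0,0,0.06,-0.04,-0.02,0.1,0,0,0.15,0.0854,-0.08,-0.05,0.1,0,0,0.3,0.0854,-0.12,-0.08,0.1,0,0,0.45,0.0854,-0.13,-0.12,0.1,0,0,0.6,0.0854,-0.13,-0.16,0.1,0,0,0.75,0.0854,-0.13,-0.2,0.1,0,0,0.9],
)

```text
t: 37.45
eef_pos: [430.6, -133.0, 144.9]
orientation: [0.0, 0.342, 0.94, 0.0]
force: [1.0, -0.6, 1.1]
grip_width: 85.4
```

```bash
python3 chk.py 25
python3 - <<'E'
import jars; jars.jars('25',{'top':(150,165,245,205),'side':(210,120,285,190)})
E
python3 pl.py 470 155 120 91.1
```

```text
37.55 [ 431.9 -135.8  144.9] [ 1.000e-03  3.472e-01  9.378e-01 -5.000e-04] [ 0.1  0.2 -0.2] [-0.3   0.21 -0.49  0.87 -0.    0.41]
top [206.5 184.5] C [561.1 125.2] line deg 5.1 conc 0.89
top [184.6 184.5] C [559.7 186.7] line deg 10.1 conc 0.89
top [229.1 184.7] C [561.7  61.9] line deg 2.0 conc 0.89
side [248.2 153.3] C [567.6 139.2] line deg 12.5 conc 0.79
side [254.2 166. ] C [564.2  76.4] line deg -2.5 conc 0.91
0 d [ 0.038  0.291 -0.025] rv [0.001 0.002 0.728]
180 d [ 0.038  0.291 -0.025] rv [ 3.000e-03 -1.000e-03 -2.413e+00]
jaw now 49.4 q [-0.3   0.21 -0.49  0.87 -0.    0.41] [ 431.9 -135.8  144.9]
```

View pics/sc25.png

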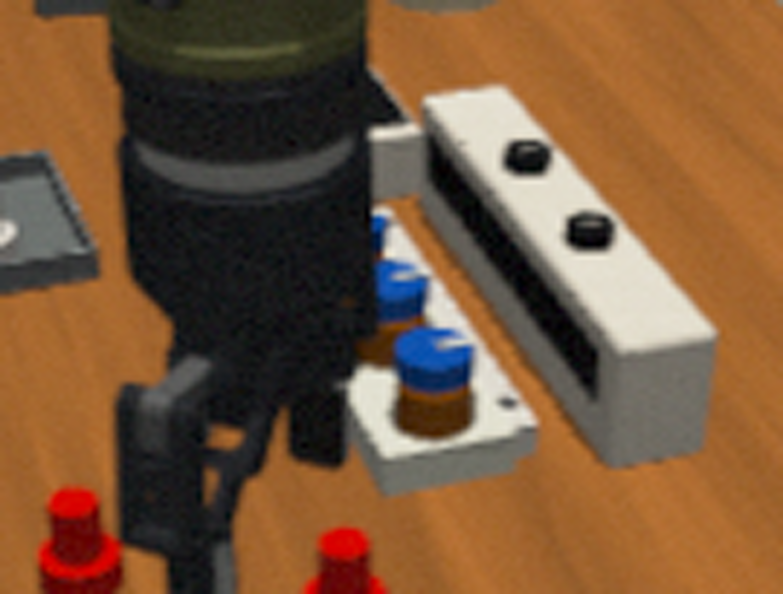

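View pics/tc25.png

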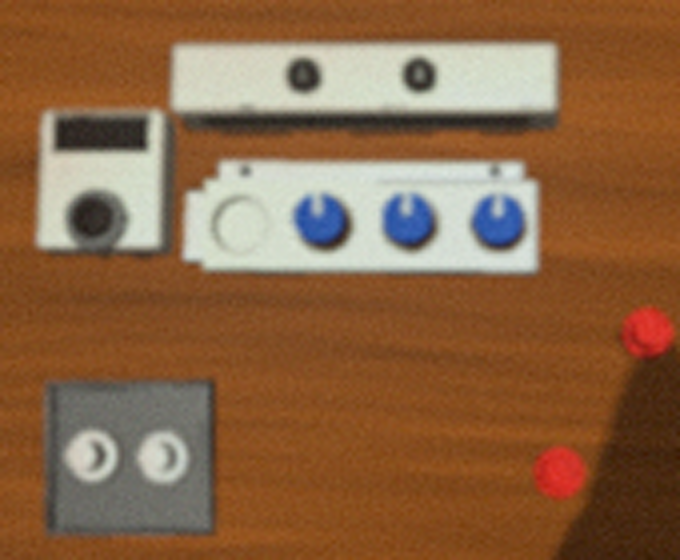

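Call:
carry_out(
  rows=[0.0854,0.007,0.047,0,0,0,0.15,0.0854,0.014,0.094,0,0,0,0.3,0.0854,0.021,0.14,0,0,0,0.45,0.0854,0.028,0.187,0,0,0,0.6,0.0854,0.033,0.234,0,0,0,0.728,0.0854,0.038,0.276,0,0,0,0.728,0.0854,0.038,0.276,-0.05,0,0,0.728,0.0854,0.038,0.276,-0.095,0,0,0.728,0.0854,0.038,0.276,-0.125,0,0,0.728,0.0854,0.038,0.276,-0.134,0,0,0.728],
)

```text
t: 38.55
eef_pos: [466.5, 140.3, 7.8]
orientation: [-0.002, -0.01, 1.0, -0.001]
force: [-0.9, 0.0, -0.1]
grip_width: 85.4
```

```bash
python3 pl.py 513 142 10 91.1
```

```text
0 d [0.046 0.002 0.002] rv [ 0.002 -0.004  0.   ]
180 d [0.046 0.002 0.002] rv [-7.000e-03 -3.000e-03 -3.141e+00]
jaw now 91.1 q [ 0.29  0.43 -0.59  0.55 -0.    0.27] [466.5 140.3   7.8]
```

Call:
carry_out(
  rows=[0.0854,0.015,0,0.002,0,0,0,0.0854,0.03,0.0,0.002,0,0,0,0.0854,0.04,0,0.002,0,0,0,0.0854,0.045,0,0.002,0,0,0,0.0854,0.048,0,0.002,0,0,0,0.0854,0.051,0,0.002,0,0,0,0.0854,0.054,0,0.002,0,0,0,0.0854,0.056,0,0.002,0,0,0,0.0854,0.056,0,0.002,0,0,0],
)

```text
t: 39.45
eef_pos: [516.6, 139.9, 9.1]
orientation: [-0.007, -0.01, 1.0, -0.001]
force: [-8.7, 1.9, 6.6]
grip_width: 85.3
```

Call:
carry_out(
  rows=[0.0854,0.004,0,0,0,0,0,0.0854,0.006,0,0,0,0,0,0.0854,0.006,0,0,0,0,0],
)

```text
t: 39.75
eef_pos: [516.5, 139.6, 8.5]
orientation: [-0.013, -0.01, 1.0, -0.001]
force: [-10.3, 1.0, 6.4]
grip_width: 85.7
```

Call:
carry_out(
  rows=[0.0854,-0.015,0,0,0,0,0,0.0854,-0.05,0,0,0,0,0,0.06,-0.07,-0.02,0.05,0,0,-0.15,0.03,-0.08,-0.06,0.1,0,0,-0.3,0.0,-0.08,-0.1,0.14,0,0,-0.45,0.0,-0.06,-0.14,0.14,0,0,-0.6,0.0,-0.03,-0.165,0.14,0,0,-0.75,0.0,0.0,-0.165,0.14,0,0,-0.9,0.0,0.03,-0.165,0.14,0,0,-1.05,0.0,0.033,-0.165,0.14,0,0,-1.2],
)

```text
t: 40.75
eef_pos: [553.4, -26.2, 148.8]
orientation: [-0.009, 0.559, 0.829, 0.008]
force: [-0.5, 0.0, 0.5]
grip_width: -0.2
```

```bash
python3 chk.py 26; python3 pl.py 551 0 27 1.1
```

```text
40.85 [549.9 -25.7 148.2] [-0.0109  0.5561  0.831   0.0066] [-0.7  0.2  0.1] [-0.06  0.37 -0.24  0.97  0.02  1.12]
0 d [ 0.001  0.026 -0.121] rv [-0.025 -0.006 -0.372]
180 d [ 0.001  0.026 -0.121] rv [ 0.009 -0.035  2.769]
jaw now 22.4 q [-0.06  0.37 -0.24  0.97  0.02  1.12] [549.9 -25.7 148.2]
```

View pics/tc26.png

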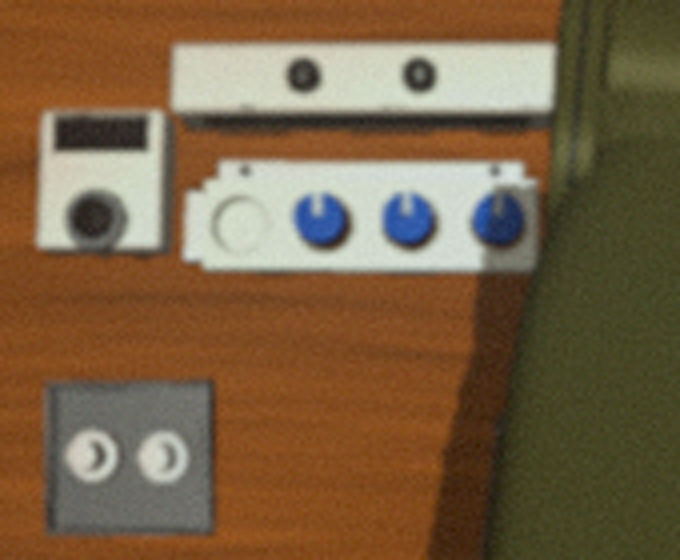

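Call:
carry_out(
  rows=[0.0,0.001,0.02,0,-0.025,-0.006,-0.15,0.0,0.001,0.028,0,-0.025,-0.006,-0.3,0.0,0.001,0.028,-0.04,-0.025,-0.006,-0.372,0.0,0.001,0.028,-0.08,-0.025,-0.006,-0.372,0.0,0.001,0.028,-0.115,-0.025,-0.006,-0.372,0.0,0.001,0.035,-0.122,-0.025,-0.006,-0.372,0.0,0.001,0.042,-0.122,-0.025,-0.006,-0.372,0.0,0.001,0.046,-0.122,-0.025,-0.006,-0.372,0.0,0.001,0.049,-0.122,-0.025,-0.006,-0.372,0.0,0.001,0.051,-0.122,-0.025,-0.006,-0.372],
)

```text
t: 41.85
eef_pos: [552.4, 25.9, 28.0]
orientation: [0.001, 0.7, 0.714, 0.001]
force: [-0.5, -0.5, 0.1]
grip_width: 0.1
```

Call:
carry_out(
  rows=[0.0,0,0.003,0,0,0,0,0.0,0,0.004,0,0,0,0,0.0,0,0.004,0,0,0,0],
)

```text
t: 42.15
eef_pos: [552.2, 26.5, 28.2]
orientation: [0.004, 0.701, 0.714, -0.002]
force: [0.2, -9.7, -3.1]
grip_width: -0.2
```

```bash
python3 chk.py 27
```

```text
42.25 [552.2  26.5  28.2] [ 0.0037  0.7006  0.7136 -0.0017] [-0.  -9.5 -2.4] [ 0.05  0.49 -0.41  0.67 -0.01  1.6 ]
```

View pics/sc27.png

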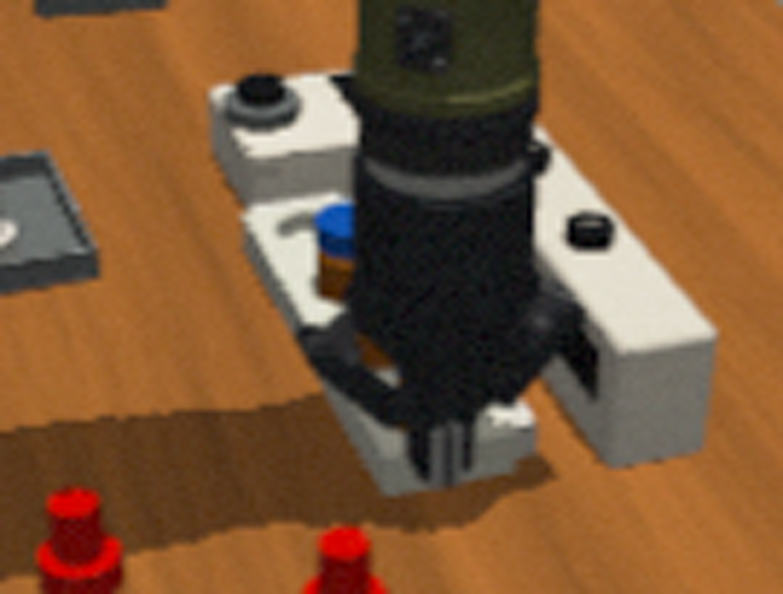

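Call:
carry_out(
  rows=[0.0,0,-0.012,0,0,0,0,0.0,0,-0.015,0.05,0,0,0,0.0,0,-0.015,0.1,0,0,0,0.0,-0.02,-0.01,0.12,0,0,0,0.0,-0.07,0.03,0.12,0,0,0,0.0,-0.11,0.07,0.12,0,0,0,0.0,-0.11,0.12,0.12,0,0,0,0.0,-0.11,0.17,0.12,0,0,0,0.0,-0.09,0.22,0.12,0,0,0,0.0,-0.05,0.27,0.12,0,0,0],
)

```text
t: 43.25
eef_pos: [483.4, 272.5, 149.3]
orientation: [0.003, 0.7, 0.714, -0.001]
force: [1.5, -0.7, -0.0]
grip_width: -0.1
```

Call:
carry_out(
  rows=[0.0,0.02,0.04,0,0,0,0,0.0,0.04,0.06,0,0,0,0,0.0,0.04,0.06,0,0,0,0,0.0,0.04,0.06,0,0,0,0],
)

```text
t: 43.65
eef_pos: [523.5, 332.5, 149.2]
orientation: [0.003, 0.7, 0.715, -0.002]
force: [0.3, -0.5, -0.6]
grip_width: 0.2
```

```bash
python3 chk.py 28
python3 - <<'E'
from m import *
import jars; jars.jars('28',{'top':(150,165,245,205),'side':(210,120,285,190)})
p,_=load('top','28'); crop(p,150,168,245,205,8,'w28')
q,_=load('side','28'); crop(q,215,125,290,195,10,'ws28')
p,d=load('top','0'); P=deproj('top',d)
for v in range(180,190): print([tuple(P[v,u].round(0).astype(int)) for u in (126,128,130,132)], [int(p[v,u].mean()) for u in range(122,138)])
E
python3 pl.py 555.6 345.2 100 1.1
```

```text
43.75 [522.8 331.4 149.4] [ 0.0031  0.7     0.7141 -0.002 ] [ 0.2 -0.5  0. ] [ 0.57  0.47 -0.07  1.03 -0.01  2.12]
top [206.8 184.3] C [561.7 124.4] line deg 3.8 conc 0.89
top [184.5 184.4] C [559.9 187.1] line deg 7.1 conc 0.88
top [229.1 184.6] C [562.   62.2] line deg 1.2 conc 0.91
side [239.9 142.1] C [562.4 203. ] line deg -1.4 conc 0.89
side [247.  153.5] C [564.2 139.6] line deg 0.4 conc 0.91
side [254.3 165.9] C [564.6  76.5] line deg 0.3 conc 0.92
[(np.int64(566), np.int64(349), np.int64(70)), (np.int64(567), np.int64(345), np.int64(63)), (np.int64(567), np.int64(338), np.int64(67)), (np.int64(569), np.int64(336), np.int64(53))] [152, 116, 83, 63, 39, 41, 47, 52, 59, 78, 93, 94, 107, 144, 184, 200]
[(np.int64(563), np.int64(348), np.int64(71)), (np.int64(564), np.int64(344), np.int64(65)), (np.int64(564), np.int64(338), np.int64(67)), (np.int64(565), np.int64(334), np.int64(59))] [125, 91, 62, 42, 36, 32, 39, 40, 41, 51, 78, 89, 99, 124, 166, 192]
[(np.int64(560), np.int64(348), np.int64(70)), (np.int64(561), np.int64(343), np.int64(68)), (np.int64(561), np.int64(338), np.in
[... 1390 characters left out ...]
(np.int64(544), np.int64(348), np.int64(66)), (np.int64(544), np.int64(343), np.int64(64)), (np.int64(545), np.int64(338), np.int64(63)), (np.int64(546), np.int64(334), np.int64(56))] [133, 91, 75, 63, 45, 43, 35, 39, 58, 73, 90, 95, 90, 120, 163, 191]
[(np.int64(542), np.int64(351), np.int64(57)), (np.int64(542), np.int64(345), np.int64(58)), (np.int64(543), np.int64(340), np.int64(56)), (np.int64(543), np.int64(333), np.int64(58))] [157, 117, 94, 83, 71, 65, 65, 75, 87, 95, 92, 91, 105, 140, 184, 198]
0 d [ 0.033  0.014 -0.049] rv [ 0.007  0.002 -0.001]
180 d [ 0.033  0.014 -0.049] rv [-3.000e-03  1.100e-02  3.141e+00]
jaw now 1.1 q [ 0.57  0.47 -0.07  1.03 -0.01  2.12] [522.8 331.4 149.4]
```

View pics/w28.png

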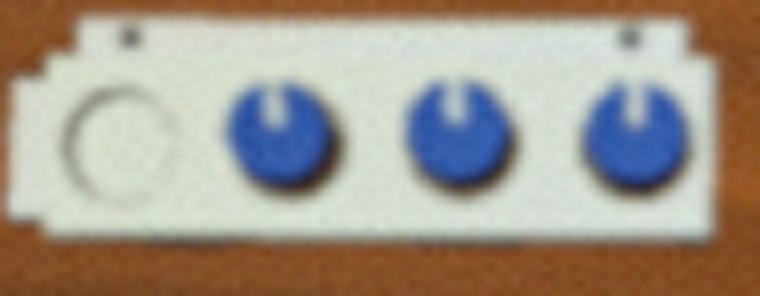

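View pics/ws28.png

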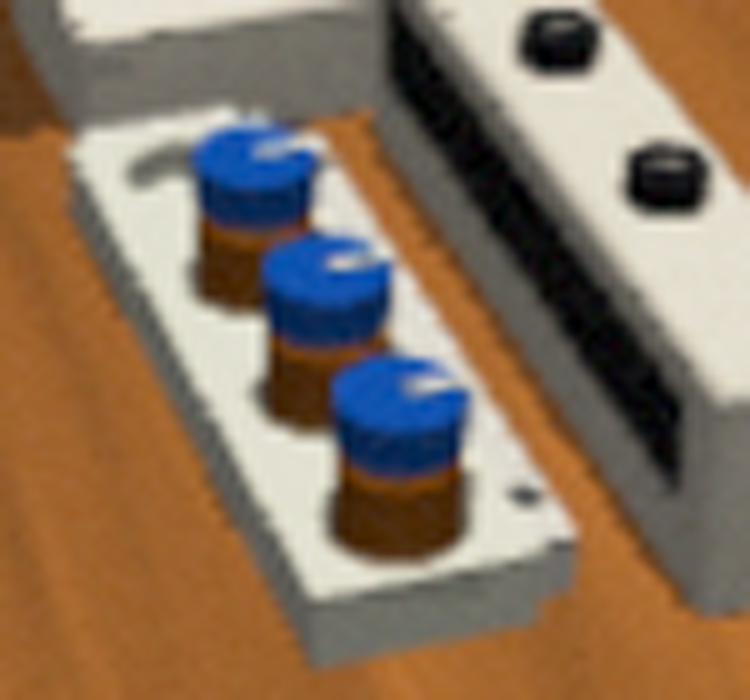

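View pics/top28.png

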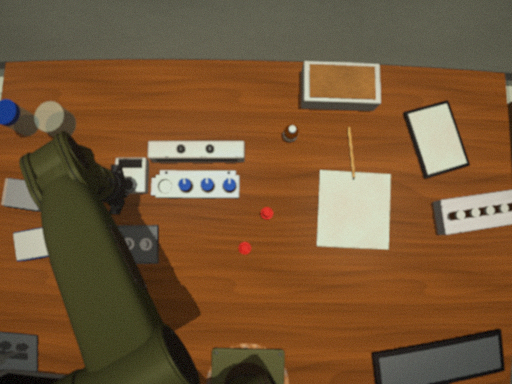

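```bash
sed -i "s/^def jars(tag,/def jars(tag,dz=0,/; s/f(uv),48)/f(uv),48+dz)/; s/,56)\[:,:2\]/,56+dz)[:,:2]/" jars.py; sed -i 's/def jars(tag,dz=0,roi=\(.*\)):/def jars(tag,roi=\1,dz=0):/' jars.py; for R in 10 12 14; do RM=$R python3 - <<'E'
import jars
for t in('17','28'): jars.jars(t,{'top':(150,165,245,205),'side':(210,120,285,190)},10)
E
done
python3 - <<'E'
from m import *
for a,b in [((258,155),(312,147)),((330,266),(380,258)),((405,390),(458,383))]:
    P=[cast('side',[215+(q[0]+.5)/10-.5,125+(q[1]+.5)/10-.5],66)[0][:2] for q in(a,b)]; v=P[1]-P[0]; print(P[0].round(1),np.degrees(np.arctan2(v[1],v[0])).round(1),np.hypot(*v).round(1))
for a,b in [((277,124),(270,85)),((458,120),(453,85)),((637,122),(634,85))]:
    P=[cast('top',[150+(q[0]+.5)/8-.5,168+(q[1]+.5)/8-.5],66)[0][:2] for q in(a,b)]; v=P[1]-P[0]; print(P[0].round(1),np.degrees(np.arctan2(v[1],v[0])).round(1),np.hypot(*v).round(1))
E
```

```text
top [184.6 184.5] C [558.5 185.3] line deg 10.0 conc 0.87
side [239.9 142.1] C [557.9 187.2] line deg -3.3 conc 0.87
top [206.8 184.3] C [560.5 123.4] line deg 3.6 conc 0.89
top [184.5 184.4] C [558.7 185.6] line deg 7.1 conc 0.87
top [229.1 184.6] C [560.8  61.6] line deg 1.2 conc 0.9
side [239.9 142.1] C [557.8 187.4] line deg -4.5 conc 0.88
side [247.  153.5] C [559.6 125.1] line deg -1.6 conc 0.9
side [254.3 165.9] C [560.   63.1] line deg -1.7 conc 0.92
top [184.6 184.5] C [558.5 185.3] line deg 9.2 conc 0.89
side [239.9 142.1] C [557.9 187.2] line deg -0.7 conc 0.89
top [206.8 184.3] C [560.5 123.4] line deg 4.0 conc 0.9
top [184.5 184.4] C [558.7 185.6] line deg 7.0 conc 0.89
top [229.1 184.6] C [560.8  61.6] line deg 1.1 conc 0.91
side [239.9 142.1] C [557.8 187.4] line deg -0.9 conc 0.89
side [247.  153.5] C [559.6 125.1] line deg -1.5 conc 0.92
side [254.3 165.9] C [560.   63.1] line deg -1.0 conc 0.93
top [184.6 184.5] C [558.5 185.3] line deg 9.4 conc 0.89
side [239.9 142.1] C [557.9 187.2] line deg 8.1 conc 0.83
top [206.8 184.3] C [560.5 123.4] line deg 4.8 conc 0.91
top [184.5 184.4] C [558.7 185.6] line deg 7.6 conc 0.9
top [229.1 184.6] C [560.8  61.6] line deg 1.4 conc 0.92
side [239.9 142.1] C [557.8 187.4] line deg 7.2 conc 0.85
side [247.  153.5] C [559.6 125.1] line deg 0.3 conc 0.92
side [254.3 165.9] C [560.   63.1] line deg 0.2 conc 0.94
[558.6 185.1] -1.0 16.0
[560.7 124. ] -0.7 14.3
[561.6  62.1] -4.2 14.3
[561.5 185.4] 12.4 13.8
[564.2 122.7] 10.0 12.3
[564.9  61. ] 6.2 12.9
```

Run:
```python
from m import *
p,d=load('top','0'); S=6;x0,y0=112,168
c=cv2.resize(p[y0:200,x0:150],None,fx=S,fy=S,interpolation=cv2.INTER_CUBIC); g=cv2.cvtColor(c,cv2.COLOR_RGB2GRAY)
for m,s,cc in comps(g<66,200): print(s,cc,cast('top',(cc+.5)/S-.5+[x0,y0],67).round(1))
P=deproj('top',d); print(np.median(P[182:188,125:130,2]))
q,d=load('side','0'); P=deproj('side',d); x0,y0=215,108
c=cv2.resize(q[y0:130,x0:240],None,fx=S,fy=S,interpolation=cv2.INTER_CUBIC); g=cv2.cvtColor(c,cv2.COLOR_RGB2GRAY)
for m,s,cc in comps(g<50,200): print(s,cc,cast('side',(cc+.5)/S-.5+[x0,y0],65).round(1))
print([P[117,u].round(0) for u in (222,224,226)])
```

```text
[  66   69   61   60 2768] [96.13114162 98.62825145] [[555.2 344.1  67. ]]
[ 90 142  38  20 381] [112.27559055 151.27034121] [[530.9 335.1  67. ]]
[152 151  44  11 276] [172.81521739 155.26086957] [[529.7 306.5  67. ]]
67.591284125671
[  37   36   47   34 1336] [59.30239521 52.49625749] [[552.2 338.4  65. ]]
[array([543., 333.,  67.]), array([550., 337.,  64.]), array([556., 335.,  64.])]
```

Call:
carry_out(
  rows=[0.0,0.02,0.01,0,0.007,0.002,0,0.0,0.033,0.0135,-0.01,0.007,0.002,0,0.0,0.033,0.0135,-0.04,0.007,0.002,0,0.0,0.033,0.0135,-0.055,0.007,0.002,0,0.0,0.033,0.0135,-0.055,0.007,0.002,0],
)

```text
t: 44.25
eef_pos: [553.6, 342.6, 91.0]
orientation: [-0.001, 0.7, 0.714, -0.003]
force: [-0.7, 0.3, 0.2]
grip_width: 0.3
```

```bash
python3 chk.py 29; python3 pl.py 555.5 344.8 82 1.1
python3 - <<'E'
from m import *
q,_=load('side','29'); crop(q,190,80,290,150,7,'b29')
E
```

```text
44.35 [555.5 344.1  94.1] [-2.000e-04  7.002e-01  7.139e-01 -8.000e-04] [-0.4 -0.1  0.5] [ 0.55  0.57 -0.05  0.95  0.    2.11]
0 d [ 0.     0.001 -0.012] rv [ 0.001 -0.001 -0.   ]
180 d [ 0.     0.001 -0.012] rv [2.000e-03 1.000e-03 3.141e+00]
jaw now 1.1 q [ 0.55  0.57 -0.05  0.95  0.    2.11] [555.5 344.1  94.1]
```

View pics/b29.png

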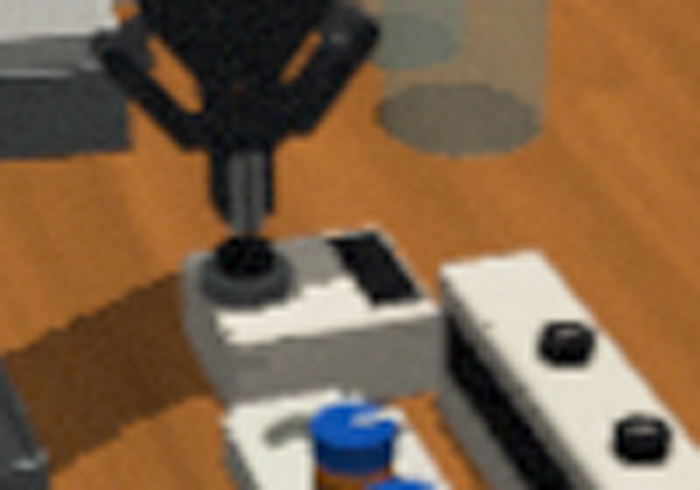

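Call:
carry_out(
  rows=[0.0,0,0.001,-0.006,0,0,0,0.0,0,0.001,-0.01,0,0,0,0.0,0,0.001,-0.013,0,0,0,0.0,0,0.001,-0.015,0,0,0,0.0,0,0.001,-0.017,0,0,0,0.0,0,0.001,-0.017,0,0,0],
)

```text
t: 44.95
eef_pos: [555.6, 345.2, 77.4]
orientation: [-0.0, 0.7, 0.714, -0.001]
force: [0.1, -0.8, 3.6]
grip_width: -0.2
```

Call:
carry_out(
  rows=[0.0,0,0,-0.002,0,0,0,0.0,0,0,-0.004,0,0,0,0.0,0,0,-0.005,0,0,0,0.0,0,0,-0.005,0,0,0],
)

```text
t: 45.35
eef_pos: [555.7, 345.2, 74.9]
orientation: [0.0, 0.7, 0.714, 0.0]
force: [-4.1, -3.2, 15.2]
grip_width: -0.4
```

Call:
carry_out(
  rows=[0.0,0,0,-0.002,0,0,0,0.0,0,0,-0.003,0,0,0,0.0,0,0,-0.003,0,0,0],
)

```text
t: 45.65
eef_pos: [555.7, 345.3, 74.8]
orientation: [0.0, 0.7, 0.714, 0.001]
force: [-5.5, -3.7, 18.6]
grip_width: 0.1
```

Call:
carry_out(
  rows=[0.0,0,0,0.02,0,0,0,0.0,0,0,0.06,0,0,0,0.0,0,0,0.1,0,0,0,0.0,-0.04,0.0,0.12,0,0,0,0.0,-0.08,0.02,0.12,0,0,0,0.0,-0.12,0.02,0.12,0,0,0,0.0,-0.12,0.02,0.12,0,0,0],
)

```text
t: 46.35
eef_pos: [430.1, 364.3, 194.2]
orientation: [-0.001, 0.699, 0.715, -0.002]
force: [0.7, -0.6, -0.9]
grip_width: 0.0
```

```bash
python3 chk.py 30
python3 - <<'E'
from m import *
p,_=load('top','30'); crop(p,150,168,245,205,8,'w30')
import jars; jars.jars('30',{'top':(150,165,245,205),'side':(210,120,285,190)},10)
E
```

```text
46.45 [435.1 365.4 194.7] [4.000e-04 6.997e-01 7.144e-01 1.000e-03] [ 0.2 -0.3  0.6] [ 0.7   0.36 -0.13  1.08 -0.    2.25]
top [206.8 184.2] C [560.5 123.4] line deg 4.1 conc 0.9
top [184.5 184.4] C [558.8 185.6] line deg 6.7 conc 0.89
top [229.1 184.6] C [560.9  61.6] line deg 1.2 conc 0.9
side [239.9 142.1] C [557.9 187.4] line deg -3.3 conc 0.88
side [247.  153.5] C [559.6 125.1] line deg -1.9 conc 0.91
side [254.3 165.9] C [560.1  63.1] line deg -1.6 conc 0.92
```

View pics/side30.png

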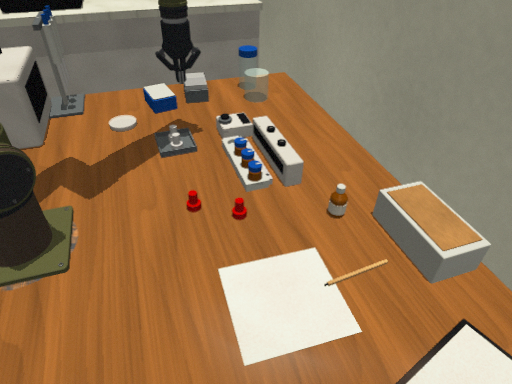

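View pics/w30.png

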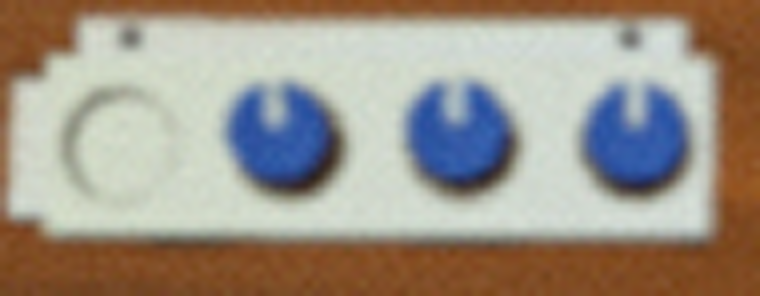

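View pics/top30.png

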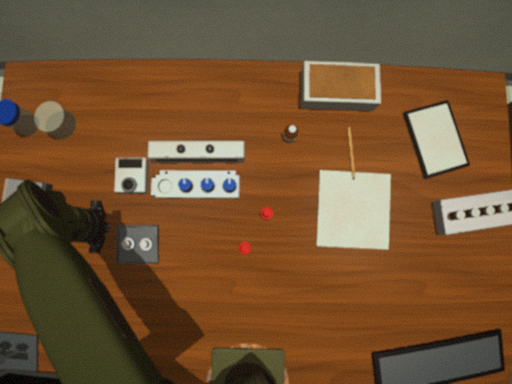

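```bash
python3 -c "
from station import r
print(r.sense()['t']); print(r.finish_job())"
```

```text
46.45
the job is handed in; nothing more can be done
None
```

The job is done and handed in at 46 s; it reports no verdict.

- **Carrier:** I pushed it flush to the back fence and the end stop. After loading, the last pictures had shown a gap of about 0.7 mm at its right end. I pushed it home again before pressing start, about 10 N against each stop with no further movement. The pictures before and after the press show no gap.
- **Plugs:** both calibration plugs stand in the grey tray.
- **Jars:** the pictures showed three jars. They stand down in wells 0, 1 and 2, and well 3 is empty. Their measured positions match the wells at the fully seated height.
- **Labels:** the cap lines point at the scanner, within about 3° on average. The two cameras disagree by 3 to 10°. Well 2 is the least certain: +7° from the top view and -3° from the side view, against a target of +1°.
- **Start button:** pressed until it stopped moving at 19 N (it needs 5 N at full travel), then released. My estimate of its travel is the full 6 mm.

The pencil, the reagent bottle and the red look-alikes were not touched. I saw no sign of anything being knocked aside during the run.

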